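Stack two sewing cases squarely onto the column on the pressing board

ROBOT

A 6-joint arm with a two-finger parallel gripper is mounted at the origin on a cart in front of the work surface, level with it; the furniture and walls round the work are solid. World frame = base frame: x ahead of the robot, y to its left, z up, the work surface at z = 0. Lengths are in mm, angles in rad, forces in N, time in s.
With the tool pointing down it reaches from about 375 to 975 mm from the base axis. Payload 3.8 kg.
Tool frame: the origin (TCP) lies on the mounting face of the last link; the fingertips stand 166 mm ahead of it and the grasp point (between the pads) lies 147 mm ahead of it; z points along the fingers, y is the line along which they close (so a half turn about z gives the same grasp; the last joint's range is limited). The gripper opens to 88 mm and grips with 3 to 60 N. Pads are 18 mm wide; open, the fingers measure 123 mm over their backs; the gripper's body (75 mm by 187 mm) begins 45 mm behind the grasp point.
Start: joints at [1.254, 0.264, 1.604, -0, 1.274, -0.037], TCP at [186.408, 648.746, 404.706] pointing down, gripper open.
Joint ranges: [-2.63, 2.63], [-0.94, 2.18], [0.31, 2.57], [-1.31, 4.45], [0, 2.66], [-2.55, 2.55]. Speed limits (rad/s): [2.57, 2.57, 3.14, 3.14, 3.14, 3.14].

INTERFACE

Orientations are given as a unit quaternion [x, y, z, w].
In Python, from cell import r gives the robot as it stands.
- The arm moves only by the tool play_rows, never from a script. Its argument "targets" is a list of rows, each a list of 7 numbers: the shift along the tool's x, y, z scaled (see below), then the turn, a rotation vector about the tool's x, y, z scaled (see below), then the closure, from -1 (fully open) to 1 (shut). In form: [[tx, ty, tz, wx, wy, wz, claw], ...]. A call has 1 to 8 rows; each row is the pose to reach, as a shift and turn from the pose commanded when the call began, along the tool's axes at that moment, turning the shorter way round; what a row does not reach only later rows make up. The controller multiplies each number of a shift by 8 cm and each number of a turn by 180 degrees. A row lasts 1/10 s, in which the tool goes at most 50 mm and 8.59 degrees, less where a joint would pass 70% of its speed; a pose out of reach is approached as far as the arm can. A call with a number of a shift or a turn outside -1 to 1 is refused whole. A call with a gripper value outside its range is refused whole. The fingers move at their own pace and stop on an object; "newtons" is the grip in N (left out, the last holds). Time passes only in rows, so rows that repeat a pose let the fingers close. It gives the time, the measured TCP pose, the force, the opening and the grip force at its end, in the units of the state.
- r.read_state(): the state, without advancing time (a new reading comes with each control period).
- r.get_image(name): name is "side" or "top" or "wrist"; returns a dict with "frame" (420x560x3 uint8, red, green, blue), "z_map" (420x560 float32, mm along the optical axis (not along the pixel's ray), 0 where there is no reading), "fx", "fy", "cx", "cy" (pixels), "world_to_cam" (4x4, takes a point from world to camera coordinates); the wrist camera has in their place "hand_eye" (4x4, takes a point from camera to tool coordinates, whose origin is the TCP and whose axes are the flange's). Camera axes: x right, y down, z forward; pixel columns grow to the right and rows downward; lengths in mm; the calibration is good to about 2 mm. A picture is of the moment at which its call begins: read the wrist's pose just before it.
- r.hand_in(): hands the job in; it is judged then, once.
The state is a dict: "time_s": time; "joint_positions": joint angles; "dq": joint speeds; "effort": joint torques, N m; "eef_pos": TCP position; "eef_rot": TCP orientation; "contact_force": force on the tool from outside, world axes, zero at the start; "torque": the same for the moment, N m; "width": finger opening in mm; "finger_force": force on a finger pad.
Only numpy, scipy, OpenCV 4.12 (cv2) and the standard library are available. Lean on these libraries where they do the work, as an engineer would, in place of code of your own. Each camera call takes 0.05 s, during which the arm holds its last target. There are 200 camera calls.

TASK

Finish the column of sewing cases on the pressing board: stack the case that lies on the table and the case that leans in the slanted sorter on top of the bottom case, in either order, both lid up, each foot dropped fully home inside the rim of the lid below. Leave the bottom case where it stands, set the cases down gently without banging or pressing hard on the column, let go, and do not disturb the tin, the tape roll and the green spool.

Things in the scene. Friction and masses are not known exactly. Their poses are not given: they have to be found in the camera images.
- case_low_mid (a point): Bottom case of the column, lid up on the board. The 3 cases are identical, closed, grey, straight-sided, 110 (x) x 62 (y) mm, about 0.2 kg (0.14 to 0.28), loose. Lid top 34 mm above the underside; the underside is a black foot 100 x 52 mm, 4 mm high, 5 mm in from the sides. This point: the centre, 17 mm above the underside; x along the length, y across, z out of the lid.
- case_low: Same case, origin at the centre of its underside. On each lid stands a rim 3.5 mm high and thick, flush with the sides, with a 57 mm gap in the middle of each long side; inside it 103 x 55 mm are free. Home, a case's foot stands on the lid inside the rim, with 1.5 mm play each way: 34 mm from case to case (37.5 mm while it still rides on the rim).
- case_flat_mid (a point): Case lying lid up on the table, at any yaw; same point (centre, 17 mm above the underside) and axes (x length, y width, z out of the lid).
- case_rack_mid (a point): Case standing on a long side in the slanted sorter; same point (centre, 17 mm from the underside) and axes: x along the slot, z (out of the lid) sideways and 30 degrees up, -y up the slope: the upper long side is 31 mm from here along -y. The upper 36 mm of its 62 mm are free on both sides, 34 mm thick from foot to lid inside the rim's gap. It slides out up the slope.
- rack_slot (a point): Inner corner of the occupied slot, half-way along it, 14 mm above the table. The sorter is a fixed plywood stand 136 (x, along the slots) x 164 mm; its panels lean 30 degrees from vertical towards its own -y and reach 26 mm up the slope from this corner; the slot is 44 mm wide, its floor square to the panel. The case's underside leans on the panel. An empty slot lies at +y.
- board: Fixed pressing board, plywood with grey felt, 150 (x) x 250 (y) x 8 mm, origin at the centre of its underside on the table; the column stands near its -y end. A case stood on its long side on the table along the free edge at y = +125 mm, underside towards the board, and pushed over near its top pivots over that 8 mm edge and comes to lie lid up on the board.
- tin: Teal painted tin with a lid, 67 x 97 x 28 mm, a bystander; origin at the centre of its underside. Loose.
- tape: Rolled yellow tape measure, 49 x 52 x 15 mm, a bystander; origin at the centre of its underside. Loose.
- green_spool: Green thread spool with wooden ends, 33 mm across, 36 mm high, upright, a bystander; origin at the centre of its underside. Loose.
- case_flat: The case on the table again, origin at the centre of its underside.
- case_rack: The case from the sorter again, origin at the centre of its underside.

How it is judged:
By the outcome, as a careful person would: the job done as asked, in the order asked, and still so for the second after the job is handed in, with the robot touching nothing.
It also fails if it takes over 72 s, if anything falls off the work surface, if the arm or the gripper's body presses on something with over 40 N, if the wrist force passes 120 N, or if a joint passes its speed limit or range.

## Working session

There is one attempt and no reset: what is moved stays moved. The work goes in short steps, Python scripts to look and compute and a tool call to move; the robot and the scene stay as the last step left them, time stands still between calls to the robot, and variables do not carry over. Pictures are saved under pics/ and viewed, at most 10 in all, crops included, and the job is handed in when it is done.

Besides the shell and the picture viewer there is one more tool, called after ">>>" as name(argument=value, ...), one argument or row to a line, values as JSON. play_rows: Moves the arm, as the interface text tells. Shifts and turns lie within -1 to 1; 1 stands for 8 cm of shift or 180 degrees of turn. Its arguments: {"type":"object","properties":{"targets":{"type":"array","items":{"type":"array","items":{"type":"number"}}},"newtons":{"type":"number"}},"required":["targets"]}

```bash
ls; mkdir -p pics
python3 - <<'E'
from cell import r
import cv2,numpy as np
s=r.read_state();print(s)
a=r.get_image("top");b=r.get_image("side")
for n,i in(("top",a),("side",b)):
    cv2.imwrite(f"pics/{n}0.png",cv2.cvtColor(cv2.resize(i["frame"],(800,600)),cv2.COLOR_RGB2BGR))
    np.savez(f"{n}0.npz",**i)
    print(n,i["fx"],i["cx"],i["cy"],i["world_to_cam"].round(3).tolist())
w=r.get_image("wrist");print(w["hand_eye"],w["fx"])
E
```

```text
pics
{'time_s': 0.0, 'joint_positions': array([ 1.25408777e+00,  2.64755673e-01,  1.60537038e+00, -2.12338405e-05,
        1.27371148e+00, -3.69211305e-02]), 'dq': array([-1.56649502e-03, -1.38865752e-03, -2.34111314e-04, -5.67410876e-07,
        6.61544107e-04, -2.07583993e-04]), 'effort': array([-1.64582085e-03, -5.02124727e+01, -3.56865835e+01,  7.27012125e-02,
        2.93432199e-02, -1.75544692e-04]), 'eef_pos': array([186.31378512, 648.41936207, 403.38785411]), 'eef_rot': array([ 1.39434688e-01,  9.90230634e-01, -1.10672441e-03, -1.87441330e-04]), 'contact_force': array([-0.52641806, -0.51479305,  0.60154865]), 'torque': array([ 0.00228508, -0.00049091,  0.03761226]), 'finger_force': 0.0, 'width': 87.98390196456059}
top 416.11287606183635 278.2822459786325 216.98524308363054 [[-0.017, -1.0, -0.001, 27.769], [-0.997, 0.017, -0.071, 629.207], [0.071, 0.0, -0.997, 980.936], [0.0, 0.0, 0.0, 1.0]]
side 455.8205100036814 280.6357215770085 208.97648226869526 [[0.815, -0.579, -0.003, -532.302], [-0.312, -0.435, -0.845, 256.057], [0.488, 0.69, -0.535, 672.138], [0.0, 0.0, 0.0, 1.0]]
[[-3.52925184e-04 -9.51159099e-01 -3.08700897e-01  7.97651651e+01]
 [ 9.99999934e-01 -3.62222631e-04 -2.71907513e-05  1.18902066e+00]
 [-8.59557209e-05 -3.08700887e-01  9.51159164e-01  1.87659076e+01]
 [ 0.00000000e+00  0.00000000e+00  0.00000000e+00  1.00000000e+00]] 344.6937981730679
```

View pics/top0.png

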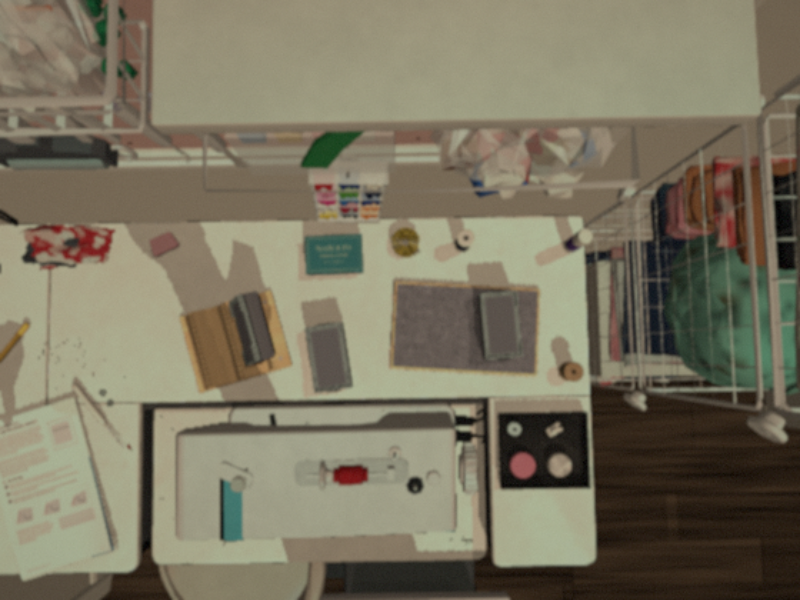

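View pics/side0.png

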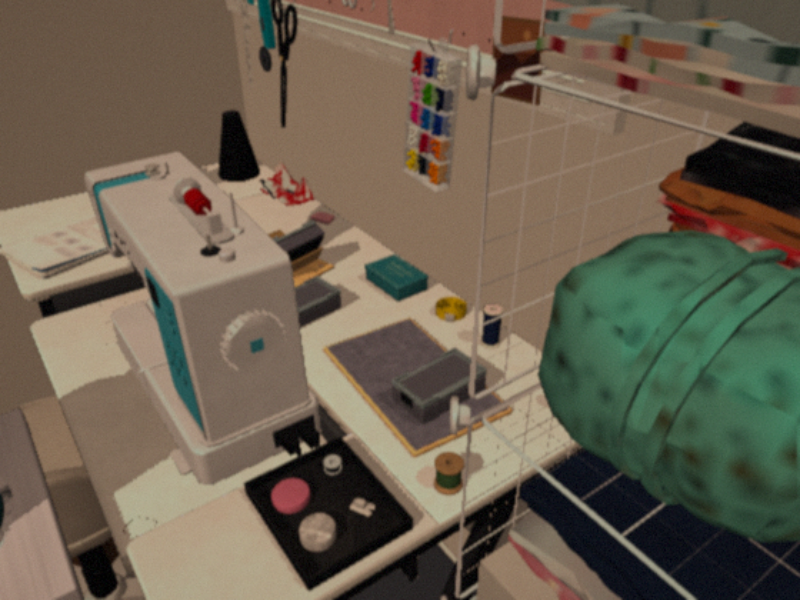

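The top view shows, from left to right (800×600 pixels), the sorter with its leaning case (250,330), the flat case (328,355), the board (465,325), and the bottom case (500,325). The tin is at (333,253), the tape at (405,240) and the green spool at (571,371). The sewing machine stands between the robot and the work.

```bash
cat > h.py <<'E'
import numpy as np,cv2
from scipy.spatial.transform import Rotation as R
def cloud(i,T=None):
    z=i["z_map"].astype(float);v,u=np.indices(z.shape)
    P=np.stack([(u-i["cx"])*z/i["fx"],(v-i["cy"])*z/i["fy"],z],-1)
    T=np.linalg.inv(i["world_to_cam"]) if T is None else T
    P=P@T[:3,:3].T+T[:3,3];P[z==0]=np.nan
    return P
def rect(P,m,name):
    m=cv2.morphologyEx(m.astype(np.uint8),cv2.MORPH_OPEN,np.ones((3,3)))
    n,l,st,c=cv2.connectedComponentsWithStats(m)
    for k in range(1,n):
        if st[k,4]<40: continue
        q=P[l==k];b=cv2.minAreaRect(q[:,:2].astype(np.float32))
        print(name,st[k,:].tolist(),"c",np.round(b[0],1),"size",np.round(b[1],1),"ang",round(b[2],1),"zmed",np.round(np.median(q[:,2]),1),"z5-95",np.round(np.percentile(q[:,2],[5,95]),1))
E
python3 - <<'E'
from h import *
i=dict(np.load("top0.npz"));P=cloud(i);X,Y,Z=P[...,0],P[...,1],P[...,2]
w=(X>330)&(X<720)&(Y>-300)&(Y<480)
for lo,hi in((4,13),(13,24),(24,45),(45,120)): rect(P,w&(Z>lo)&(Z<hi),f"z{lo}-{hi}")
rect(P,(X<450)&(X>0)&(Z>150)&(abs(Y)<600),"machine")
rect(P,(X<450)&(X>0)&(Z>30)&(Z<150)&(abs(Y)<600),"machlow")
rect(P,(X>600)&(Z>60)&(abs(Y)<600),"back")
print("table",np.nanmedian(Z[(X>500)&(X<600)&(Y>100)&(Y<130)]))
E
```

```text
z4-13 [273, 196, 105, 67, 4772] c [599.3 -98. ] size [250.1 150. ] ang 85.9 zmed 8.6 z5-95 [ 5.7 11.6]
z4-13 [182, 203, 22, 55, 380] c [604. 227.] size [134.2  26.6] ang 12.2 zmed 6.7 z5-95 [4.5 9.5]
z4-13 [131, 237, 5, 10, 41] c [576.8 372.1] size [12.6 22. ] ang 89.0 zmed 7.0 z5-95 [ 4.4 11.6]
z13-24 [145, 214, 20, 53, 375] c [579.7 313. ] size [130.4  21.5] ang 15.8 zmed 19.1 z5-95 [14.8 23.3]
z13-24 [180, 252, 10, 8, 60] c [540.8 243.6] size [21.7 16.8] ang 89.3 zmed 18.9 z5-95 [14.2 22.6]
z13-24 [261, 285, 11, 9, 65] c [457.4  49.5] size [24.  19.1] ang 89.0 zmed 15.5 z5-95 [13.7 17.7]
z13-24 [175, 287, 13, 10, 74] c [456.7 253.7] size [22.1 27.8] ang 13.5 zmed 15.2 z5-95 [13.4 17.4]
z13-24 [218, 288, 7, 9, 44] c [452.1 157.5] size [14.9 19. ] ang 88.6 zmed 15.2 z5-95 [13.1 17. ]
z13-24 [384, 317, 16, 16, 199] c [ 369.  -247.6] size [36.  36.9] ang 0.7 zmed 17.6 z5-95 [14.6 20.4]
z24-45 [214, 180, 41, 12, 401] c [708.  122.9] size [24.4 96.3] ang 1.7 zmed 29.1 z5-95 [26.5 32.1]
z24-45 [337, 205, 28, 44, 776] c [ 602.9 -153. ] size [102.7  61.9] ang 4.1 zmed 42.7 z5-95 [40.  44.7
[... 662 characters left out ...]
.  127.4] size [134.3 368.1] ang 0.2 zmed 236.4 z5-95 [222.8 246.4]
machine [322, 311, 13, 35, 388] c [390.2 -79.8] size [69.6 23.7] ang 0.1 zmed 172.1 z5-95 [155.9 182.2]
back [0, 0, 560, 222, 88783] c [701.5  54.4] size [1091.1  201.2] ang 89.9 zmed 677.8 z5-95 [158.2 753.4]
back [0, 147, 13, 11, 72] c [760.2 565.8] size [30.8 10.1] ang 88.7 zmed 194.5 z5-95 [158.  228.8]
back [445, 146, 3, 17, 51] c [ 746.3 -331.9] size [14.1 34. ] ang 84.9 zmed 164.5 z5-95 [161.1 167.4]
back [401, 160, 14, 12, 130] c [ 738.8 -282.3] size [23.6 22.7] ang 86.9 zmed 86.4 z5-95 [65.1 89.8]
back [165, 204, 23, 27, 449] c [627. 254.] size [62.8 41.6] ang 16.2 zmed 76.9 z5-95 [63.8 85.7]
table 34.55524621988047
```

```bash
cat > plan.py <<'E'
import sys,json,numpy as np
from scipy.spatial.transform import Rotation as R
def pose(x,y,z,yaw,tilt=0): return np.array([x,y,z],float),R.from_euler('z',yaw,degrees=True)*R.from_rotvec([np.pi,0,0])*R.from_euler('x',tilt,degrees=True)
def plan(wps,claw,step=75,p=None,q=None):
    if p is None:
        from cell import r
        s=r.read_state();p,q=s["eef_pos"],R.from_quat(s["eef_rot"])
    for w in wps:
        P,Q=pose(*w)
        n=max(1,int(np.ceil(max(np.abs(q.inv().apply(P-p)).max()/step,np.linalg.norm((q.inv()*Q).as_rotvec(True))/35))))
        for k in range(n):
            f=1/(n-k)
            d=np.round(q.inv().apply(P-p)*f/80,3); w_=np.round((q.inv()*Q).as_rotvec()*f/np.pi,4)
            while abs(d).max()>1: d*=.9
            rows=max(np.linalg.norm(d)*80/50,np.linalg.norm(w_)*180/8.59)
            print([float(round(v,4)) for v in [*d,*w_]]+[claw],"rows %.1f"%rows)
            p=p+q.apply(d*80);q=q*R.from_rotvec(w_*np.pi)
        print("  ->",w)
E
python3 - <<'E'
from plan import *
plan([(400,560,420,110),(560,330,400,50),(552,134,310,8.2)],-1)
from h import *
i=dict(np.load("top0.npz"));P=cloud(i)
m=(P[...,2]>250)
for lo in range(480,900,40):
    k=m&(P[...,0]>lo)&(P[...,0]<lo+40)&(P[...,1]>-300)&(P[...,1]<450)
    if k.any(): print(lo,k.sum(),np.percentile(P[k][:,2],[2,50,98]).round())
E
```

```text
[-0.718, -0.082, -0.051, -0.0001, 0.0001, 0.075, -1] rows 1.6
[-0.717, 0.089, -0.051, -0.0001, 0.0001, 0.0749, -1] rows 1.6
[-0.677, 0.253, -0.051, -0.0002, 0.0, 0.075, -1] rows 1.6
[-0.599, 0.404, -0.052, -0.0002, 0.0001, 0.0749, -1] rows 1.6
  -> (400, 560, 420, 110)
[-0.846, 0.224, 0.063, 0.0, -0.0, 0.0833, -1] rows 1.7
[-0.76, 0.435, 0.062, 0.0, -0.0, 0.0834, -1] rows 1.7
[-0.621, 0.618, 0.063, 0.0, -0.0, 0.0833, -1] rows 1.7
[-0.44, 0.757, 0.062, 0.0, -0.0001, 0.0834, -1] rows 1.7
  -> (560, 330, 400, 50)
[-0.647, 0.499, 0.375, 0.0, 0.0, 0.0774, -1] rows 1.6
[-0.508, 0.641, 0.375, 0.0, 0.0, 0.0774, -1] rows 1.6
[-0.338, 0.744, 0.376, 0.0, 0.0, 0.0774, -1] rows 1.6
  -> (552, 134, 310, 8.2)
640 11150 [741. 752. 754.]
680 32340 [517. 752. 754.]
720 14332 [294. 586. 753.]
760 6639 [281. 459. 660.]
800 952 [251. 285. 619.]
```

>>> play_rows(
  targets=[
    [-0.718,-0.082,-0.051,0,0,0.075,-1],
    [-0.718,-0.082,-0.051,0,0,0.075,-1],
  ],
)

```text
time_s: 0.35
eef_pos: [242.5, 625.4, 408.5]
eef_rot: [0.258, 0.966, -0.0, 0.001]
contact_force: [-0.2, -0.4, 0.5]
width: 88.2
finger_force: 0.0
```

>>> play_rows(
  targets=[
    [-0.717,0.089,-0.051,0,0,0.075,-1],
    [-0.717,0.089,-0.051,0,0,0.075,-1],
  ],
)

```text
time_s: 0.55
eef_pos: [296.6, 602.9, 412.8]
eef_rot: [0.37, 0.929, -0.0, 0.001]
contact_force: [-0.1, -0.2, 0.7]
width: 88.3
finger_force: 0.0
```

>>> play_rows(
  targets=[
    [-0.677,0.253,-0.051,0,0,0.075,-1],
    [-0.677,0.253,-0.051,0,0,0.075,-1],
  ],
)

```text
time_s: 0.75
eef_pos: [350.2, 580.6, 416.9]
eef_rot: [0.477, 0.879, 0.0, 0.001]
contact_force: [0.7, -0.2, 0.4]
width: 88.1
finger_force: 0.0
```

>>> play_rows(
  targets=[
    [-0.599,0.404,-0.052,0,0,0.075,-1],
    [-0.599,0.404,-0.052,0,0,0.075,-1],
  ],
)

```text
time_s: 0.95
eef_pos: [403.6, 558.3, 421.0]
eef_rot: [0.577, 0.817, 0.0, 0.001]
contact_force: [-0.6, 1.3, -0.4]
width: 88.2
finger_force: 0.0
```

>>> play_rows(
  targets=[
    [-0.846,0.224,0.063,0,0,0.083,-1],
    [-0.846,0.224,0.063,0,0,0.083,-1],
  ],
)

```text
time_s: 1.15
eef_pos: [441.7, 500.4, 415.2]
eef_rot: [0.678, 0.735, -0.001, 0.001]
contact_force: [0.7, 0.2, 0.4]
width: 88.0
finger_force: 0.0
```

>>> play_rows(
  targets=[
    [-0.76,0.435,0.062,0,0,0.083,-1],
    [-0.76,0.435,0.062,0,0,0.083,-1],
  ],
)

```text
time_s: 1.35
eef_pos: [481.5, 442.4, 410.2]
eef_rot: [0.768, 0.641, -0.001, 0.001]
contact_force: [-0.7, -0.2, 0.2]
width: 88.4
finger_force: 0.0
```

>>> play_rows(
  targets=[
    [-0.621,0.618,0.063,0,0,0.083,-1],
    [-0.621,0.618,0.063,0,0,0.083,-1],
  ],
)

```text
time_s: 1.55
eef_pos: [521.6, 384.9, 405.3]
eef_rot: [0.845, 0.535, -0.001, 0.001]
contact_force: [0.8, 0.3, -0.9]
width: 88.0
finger_force: 0.0
```

>>> play_rows(
  targets=[
    [-0.44,0.757,0.062,0,0,0.083,-1],
    [-0.44,0.757,0.062,0,0,0.083,-1],
    [-0.44,0.757,0.062,0,0,0.083,-1],
  ],
)

```text
time_s: 1.85
eef_pos: [561.7, 327.7, 400.2]
eef_rot: [0.907, 0.422, -0.001, 0.0]
contact_force: [1.0, 0.6, 0.8]
width: 88.0
finger_force: 0.0
```

Run:
```python
from plan import *
from cell import r
s=r.read_state();print({k:np.round(s[k],3) for k in("time_s","joint_positions","eef_pos","contact_force")})
plan([(552,134,310,8.2)],-1)
```

```text
{'time_s': np.float64(1.85), 'joint_positions': array([ 4.900e-01,  2.210e-01,  1.665e+00, -1.000e-03,  1.257e+00,
        1.190e+00]), 'eef_pos': array([561.695, 327.684, 400.23 ]), 'contact_force': array([1.003, 0.581, 0.773])}
[-0.643, 0.489, 0.377, 0.0001, 0.0002, 0.0773, -1] rows 1.6
[-0.507, 0.629, 0.377, 0.0001, 0.0001, 0.0772, -1] rows 1.6
[-0.341, 0.732, 0.376, 0.0001, 0.0002, 0.0773, -1] rows 1.6
  -> (552, 134, 310, 8.2)
```

>>> play_rows(
  targets=[
    [-0.643,0.489,0.377,0,0,0.077,-1],
    [-0.643,0.489,0.377,0,0,0.077,-1],
  ],
)

```text
time_s: 2.05
eef_pos: [556.4, 264.4, 369.1]
eef_rot: [0.951, 0.311, -0.002, 0.0]
contact_force: [0.1, -0.2, -0.1]
width: 88.3
finger_force: 0.0
```

>>> play_rows(
  targets=[
    [-0.507,0.629,0.377,0,0,0.077,-1],
    [-0.507,0.629,0.377,0,0,0.077,-1],
  ],
)

```text
time_s: 2.25
eef_pos: [553.1, 199.5, 338.6]
eef_rot: [0.981, 0.193, -0.002, 0.0]
contact_force: [0.3, 0.5, -0.5]
width: 88.2
finger_force: 0.0
```

>>> play_rows(
  targets=[
    [-0.341,0.732,0.376,0,0,0.077,-1],
    [-0.341,0.732,0.376,0,0,0.077,-1],
    [-0.341,0.732,0.376,0,0,0.077,-1],
    [-0.341,0.732,0.376,0,0,0.077,-1],
  ],
)

```text
time_s: 2.65
eef_pos: [551.6, 137.3, 310.8]
eef_rot: [0.997, 0.076, -0.0, -0.0]
contact_force: [-0.4, -0.9, 0.8]
width: 88.4
finger_force: 0.0
```

```bash
cat >> h.py <<'E'
def wshot(name):
    from cell import r
    s=r.read_state();i=r.get_image("wrist")
    T=np.eye(4);T[:3,:3]=R.from_quat(s["eef_rot"]).as_matrix();T[:3,3]=s["eef_pos"]
    i["T"]=T@i["hand_eye"];np.savez(name+".npz",**i)
    cv2.imwrite(f"pics/{name}.png",cv2.cvtColor(cv2.resize(i["frame"],(800,600)),cv2.COLOR_RGB2BGR))
    print(s["eef_pos"].round(1),R.from_quat(s["eef_rot"]).as_euler('ZYX',degrees=True).round(2),s["contact_force"].round(1),s["time_s"])
    return i,cloud(i,i["T"])
E
python3 - <<'E'
from h import *
i,P=wshot("w1")
X,Y,Z=P[...,0],P[...,1],P[...,2]
print(np.nanpercentile(Z,[2,10,50,90]))
w=(X>470)&(X<640)&(Y>60)&(Y<205)
rect(P,w&(Z>28)&(Z<45),"flat");rect(P,w&(Z>36)&(Z<45),"rim")
E
```

```text
[551.6 137.3 310.8] [ 8.7500e+00  1.0000e-02 -1.7995e+02] [-0.4 -0.9  0.8] 2.65
[-48.52484146   0.52015557  10.43651425 226.32328792]
flat [241, 132, 86, 141, 11033] c [555.5 137.5] size [111.6  62.2] ang 8.1 zmed 35.5 z5-95 [34.2 38.6]
rim [241, 135, 86, 37, 764] c [596.3 143.3] size [26.3 62.2] ang 7.8 zmed 38.5 z5-95 [36.9 39.6]
rim [244, 241, 21, 31, 228] c [510.3 153.8] size [26.2 16.5] ang 6.8 zmed 38.4 z5-95 [36.7 39.5]
rim [266, 242, 55, 31, 366] c [514.1 122.7] size [26.4 44.2] ang 10.0 zmed 38.5 z5-95 [36.9 39.6]
```

View pics/w1.png

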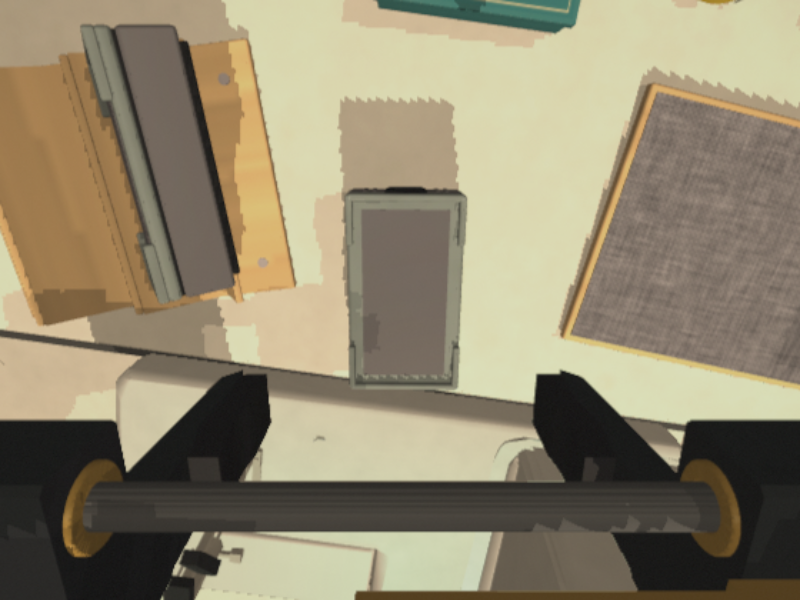

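The wrist view shows the flat case at (405,290), clear of the fingers. Depth gives its centre at (555.5,137.5), 111.6×62.2 mm, yaw 8.1°, which matches the stated size. The sorter case is at (180,165), with its lid gap visible. Next I'll view the column from the same relative pose.

Run:
```python
from plan import *
plan([(598,-150,319,4.5)],-1,step=78)
```

```text
[0.005, 0.911, -0.025, -0.0001, -0.0001, 0.006, -1] rows 1.5
[0.022, 0.91, -0.024, -0.0001, -0.0001, 0.0059, -1] rows 1.5
[0.039, 0.91, -0.024, -0.0, -0.0001, 0.006, -1] rows 1.5
[0.055, 0.909, -0.024, -0.0001, -0.0, 0.0059, -1] rows 1.5
  -> (598, -150, 319, 4.5)
```

>>> play_rows(
  targets=[
    [0.005,0.911,-0.025,0,0,0.006,-1],
    [0.005,0.911,-0.025,0,0,0.006,-1],
  ],
)

```text
time_s: 2.9
eef_pos: [564.0, 65.0, 314.1]
eef_rot: [0.998, 0.068, 0.001, 0.0]
contact_force: [0.5, 0.6, -0.0]
width: 88.7
finger_force: 0.0
```

>>> play_rows(
  targets=[
    [0.022,0.91,-0.024,0,0,0.006,-1],
    [0.022,0.91,-0.024,0,0,0.006,-1],
  ],
)

```text
time_s: 3.1
eef_pos: [575.7, -8.1, 316.2]
eef_rot: [0.998, 0.058, 0.002, 0.0]
contact_force: [-0.2, 0.3, 0.4]
width: 88.0
finger_force: 0.0
```

>>> play_rows(
  targets=[
    [0.039,0.91,-0.024,0,0,0.006,-1],
    [0.039,0.91,-0.024,0,0,0.006,-1],
  ],
)

```text
time_s: 3.3
eef_pos: [587.2, -80.5, 318.1]
eef_rot: [0.999, 0.048, 0.002, 0.001]
contact_force: [0.2, 0.7, -0.3]
width: 88.1
finger_force: 0.0
```

>>> play_rows(
  targets=[
    [0.055,0.909,-0.024,0,0,0.006,-1],
    [0.055,0.909,-0.024,0,0,0.006,-1],
    [0.055,0.909,-0.024,0,0,0.006,-1],
    [0.055,0.909,-0.024,0,0,0.006,-1],
    [0.055,0.909,-0.024,0,0,0.006,-1],
  ],
)

```text
time_s: 3.8
eef_pos: [597.2, -149.5, 318.7]
eef_rot: [0.999, 0.039, 0.0, -0.0]
contact_force: [-0.7, -0.0, 0.8]
width: 88.2
finger_force: 0.0
```

Run:
```python
from h import *
i,P=wshot("w2")
X,Y,Z=P[...,0],P[...,1],P[...,2]
w=(X>520)&(X<680)&(Y>-230)&(Y<-80)
rect(P,w&(Z>36)&(Z<55),"low");rect(P,w&(Z>44.5)&(Z<55),"rim")
w=(X>480)&(X<700)&(Y>-240)&(Y<80)
rect(P,w&(Z>4)&(Z<55),"board")
```

```text
[ 597.2 -149.5  318.7] [ 4.4400e+00 -2.0000e-02 -1.7997e+02] [-0.7 -0.   0.8] 3.8
low [242, 127, 86, 142, 11176] c [ 604.7 -149.8] size [111.7  62.2] ang 3.6 zmed 43.5 z5-95 [42.3 46.7]
rim [242, 130, 10, 12, 84] c [ 652.7 -119.4] size [8.1 6.7] ang 3.1 zmed 46.6 z5-95 [45.8 47.8]
rim [262, 130, 66, 37, 496] c [ 646.9 -154.6] size [25.3 48. ] ang 1.8 zmed 46.6 z5-95 [45.3 47.8]
rim [242, 143, 6, 23, 106] c [ 639.3 -118.5] size [16.2  3.5] ang 6.4 zmed 46.6 z5-95 [45.6 48. ]
rim [244, 237, 5, 23, 111] c [ 564.4 -123. ] size [19.2  3.4] ang 2.8 zmed 46.7 z5-95 [45.4 47.8]
rim [284, 239, 38, 30, 284] c [ 563.3 -168.8] size [26.3 29.4] ang 2.4 zmed 46.5 z5-95 [45.3 47.6]
rim [245, 261, 38, 7, 171] c [ 550.  -137.9] size [30.3  6.3] ang 87.5 zmed 46.6 z5-95 [45.4 47.5]
board [72, 78, 307, 206, 48015] c [600.1 -94.6] size [250.5 150.2] ang 86.0 zmed 9.4 z5-95 [ 7.9 44.2]
```

View pics/w2.png

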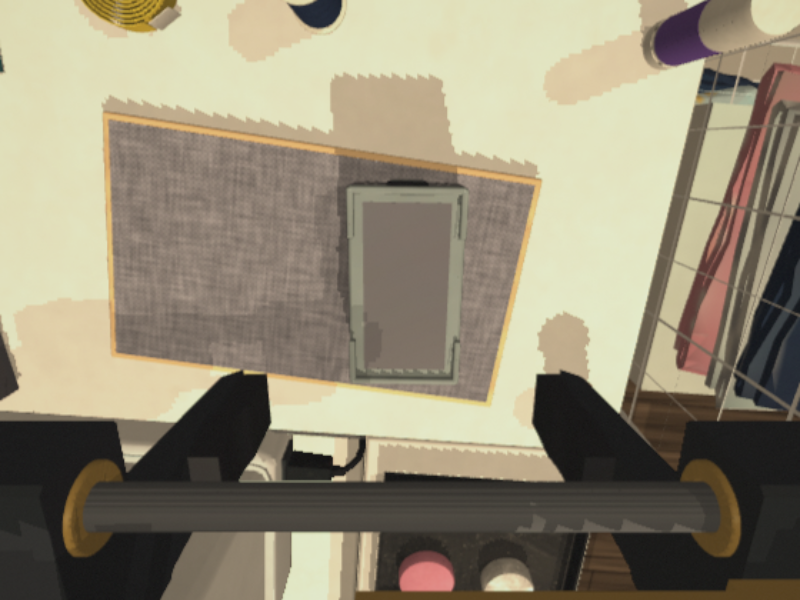

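The wrist view shows the column at (407,282), centre (604.7,−149.8), yaw about 3.5°, and the board's free left edge at px x≈110. Now I'll go back and grasp the flat case.

Run:
```python
from plan import *
plan([(555.5,137.5,245,8.1),(555.5,137.5,172,8.1)],-.68,step=78)
```

```text
[-0.06, -0.904, 0.23, -0.0, -0.0, -0.0051, -0.68] rows 1.5
[-0.046, -0.905, 0.231, -0.0, -0.0, -0.0051, -0.68] rows 1.5
[-0.031, -0.905, 0.23, -0.0001, -0.0, -0.005, -0.68] rows 1.5
[-0.016, -0.906, 0.231, -0.0, -0.0, -0.0051, -0.68] rows 1.5
  -> (555.5, 137.5, 245, 8.1)
[-0.0, -0.0, 0.912, -0.0, -0.0, 0.0, -0.68] rows 1.5
  -> (555.5, 137.5, 172, 8.1)
```

>>> play_rows(
  targets=[
    [-0.06,-0.904,0.1,0,0,-0.005,-0.68],
    [-0.06,-0.904,0.1,0,0,-0.005,-0.68],
  ],
)

```text
time_s: 4.05
eef_pos: [585.9, -76.4, 310.0]
eef_rot: [0.999, 0.046, -0.001, -0.001]
contact_force: [-0.5, 0.1, 0.8]
width: 75.1
finger_force: 0.0
```

>>> play_rows(
  targets=[
    [-0.046,-0.905,0.231,0,0,-0.005,-0.68],
    [-0.046,-0.905,0.231,0,0,-0.005,-0.68],
  ],
)

```text
time_s: 4.25
eef_pos: [575.1, -3.8, 291.3]
eef_rot: [0.998, 0.055, -0.001, -0.001]
contact_force: [1.5, -0.4, -1.2]
width: 73.8
finger_force: 0.0
```

>>> play_rows(
  targets=[
    [-0.031,-0.905,0.23,0,0,-0.005,-0.68],
    [-0.031,-0.905,0.23,0,0,-0.005,-0.68],
  ],
)

```text
time_s: 4.45
eef_pos: [564.7, 68.0, 272.8]
eef_rot: [0.998, 0.063, -0.001, -0.001]
contact_force: [0.6, -0.1, -0.4]
width: 73.9
finger_force: 0.0
```

>>> play_rows(
  targets=[
    [-0.016,-0.906,0.231,0,0,-0.005,-0.68],
    [-0.016,-0.906,0.231,0,0,-0.005,-0.68],
    [-0.016,-0.906,0.231,0,0,-0.005,-0.68],
    [-0.016,-0.906,0.231,0,0,-0.005,-0.68],
    [-0.016,-0.906,0.231,0,0,-0.005,-0.68],
  ],
)

```text
time_s: 4.95
eef_pos: [556.3, 135.7, 255.6]
eef_rot: [0.998, 0.069, 0.0, 0.0]
contact_force: [0.3, -0.1, 1.0]
width: 74.2
finger_force: 0.0
```

Run:
```python
from plan import *
from h import *
i,P=wshot("w3")
X,Y,Z=P[...,0],P[...,1],P[...,2]
w=(X>470)&(X<640)&(Y>90)&(Y<185)
rect(P,w&(Z>28)&(Z<45),"flat")
plan([(555.5,137.5,172,8.1)],-.68,step=80)
```

```text
[556.3 135.7 255.6] [ 7.9400e+00 -5.0000e-02  1.7998e+02] [ 0.3 -0.1  1. ] 4.95
flat [225, 148, 108, 169, 16461] c [555.4 137.4] size [111.7  62.2] ang 8.1 zmed 35.5 z5-95 [34.3 38.7]
[-0.004, -0.015, 0.523, 0.0, -0.0001, -0.0006, -0.68] rows 0.8
[-0.004, -0.015, 0.523, 0.0001, -0.0002, -0.0006, -0.68] rows 0.8
  -> (555.5, 137.5, 172, 8.1)
```

Consistent: (555.4,137.4), 8.1°. I'll descend, grasp and lift.

>>> play_rows(
  targets=[
    [-0.008,-0.03,0.5,0,0,-0.001,-0.68],
    [-0.008,-0.03,0.9,0,0,-0.001,-0.68],
    [-0.008,-0.03,1,0,0,-0.001,-0.68],
    [-0.008,-0.03,1,0,0,-0.001,-0.68],
  ],
)

```text
time_s: 5.4
eef_pos: [555.6, 136.6, 175.4]
eef_rot: [0.998, 0.07, -0.0, 0.0]
contact_force: [-0.0, 0.8, 0.8]
width: 74.1
finger_force: 0.0
```

>>> play_rows(
  targets=[
    [0,0,0.045,0,0,0,-0.68],
    [0,0,0.045,0,0,0,-0.5],
    [0,0,0.045,0,0,0,-0.2],
    [0,0,0.045,0,0,0,0.2],
    [0,0,0.045,0,0,0,0.2],
    [0,0,0.045,0,0,0,0.2],
    [0,0,0.045,0,0,0,0.2],
    [0,0,0.045,0,0,0,0.2],
  ],
  newtons=25,
)

```text
time_s: 6.2
eef_pos: [556.6, 137.0, 174.2]
eef_rot: [0.998, 0.07, 0.002, 0.0]
contact_force: [-3.1, -6.6, 9.6]
width: 62.0
finger_force: 25.0
```

Run:
```python
from h import *
i,P=wshot("w4")
X,Y,Z=P[...,0],P[...,1],P[...,2]
w=(X>470)&(X<640)&(Y>100)&(Y<175)
rect(P,w&(Z>28)&(Z<45),"flat")
```

```text
[556.6 137.  174.2] [  8.05  -0.18 179.96] [-3.1 -6.6  9.6] 6.2
flat [184, 177, 203, 159, 26426] c [578.  139.1] size [67.2 76. ] ang 8.8 zmed 35.5 z5-95 [33.9 38.9]
flat [208, 372, 146, 41, 5849] c [516.6 132.2] size [24.7 62.3] ang 8.0 zmed 35.5 z5-95 [34.6 38.5]
```

The arm stopped 2 mm high with about 10 N, so the gripper body is probably touching the sorter case. I'll ease off sideways while lifting.

>>> play_rows(
  targets=[
    [0,0.05,-0.04,0,0,0,0.2],
    [0,0.15,-0.2,0,0,0,0.2],
    [0,0.3,-0.5,0,0,0,0.2],
    [0,0.4,-0.95,0,0,0,0.2],
    [0,0.4,-0.95,0,0,0,0.2],
    [0,0.4,-0.95,0,0,0,0.2],
  ],
)

```text
time_s: 6.85
eef_pos: [560.3, 105.9, 249.0]
eef_rot: [0.998, 0.07, 0.001, -0.0]
contact_force: [-0.1, -1.0, -2.5]
width: 61.8
finger_force: 25.0
```

Run:
```python
from h import *
from cell import r
i,P=wshot("w5")
T=np.linalg.inv(i["T"]@np.linalg.inv(i["hand_eye"]))
Q=P@T[:3,:3].T+T[:3,3]   # tool frame
x,y,z=Q[...,0],Q[...,1],Q[...,2]
m=(abs(x)<70)&(abs(y)<33)&(z>120)&(z<160)
rect(Q,m,"held")
print(np.nanpercentile(z[m],[1,10,50,90]))
for lo,hi in((30,36),(36,42),(42,48),(48,54)):
    k=m&(x>lo)&(x<hi)&(z<146)
    if k.sum()>20: print(lo,np.percentile(y[k],[.5,99.5]).round(2),y[k].mean().round(2))
i=r.get_image("top");P=cloud(i);X,Y,Z=P[...,0],P[...,1],P[...,2]
rect(P,(X>520)&(X<680)&(Y>190)&(Y<330)&(Z>45)&(Z<110),"rack")
print(r.read_state()["width"],r.read_state()["contact_force"])
```

```text
[560.3 105.9 249. ] [ 8.03e+00 -1.60e-01 -1.80e+02] [-0.1 -1.  -2.5] 6.85
held [193, 171, 186, 165, 26907] c [21.6 -0.1] size [66.  67.4] ang 89.8 zmed 138.8 z5-95 [135.5 143.2]
held [190, 307, 8, 29, 152] c [  4.1 -32.2] size [13.6  1.6] ang 0.1 zmed 123.6 z5-95 [120.5 129.7]
held [208, 372, 146, 41, 5831] c [-40.8  -1. ] size [24.8 62.4] ang 0.6 zmed 138.6 z5-95 [135.6 139.4]
[125.35107449 136.15194554 138.72475091 139.81031945]
30 [-31.52  29.56] -1.07
36 [-31.45  29.47] -1.01
42 [-31.57  29.49] -0.98
48 [-31.44  29.33] -1.13
rack [162, 204, 24, 29, 405] c [629.  259.6] size [58.4 50.6] ang 15.7 zmed 75.0 z5-95 [48.8 84.8]
62.02445726437541 [-1.08967121 -1.03778982 -1.64097572]
```

View pics/w5.png

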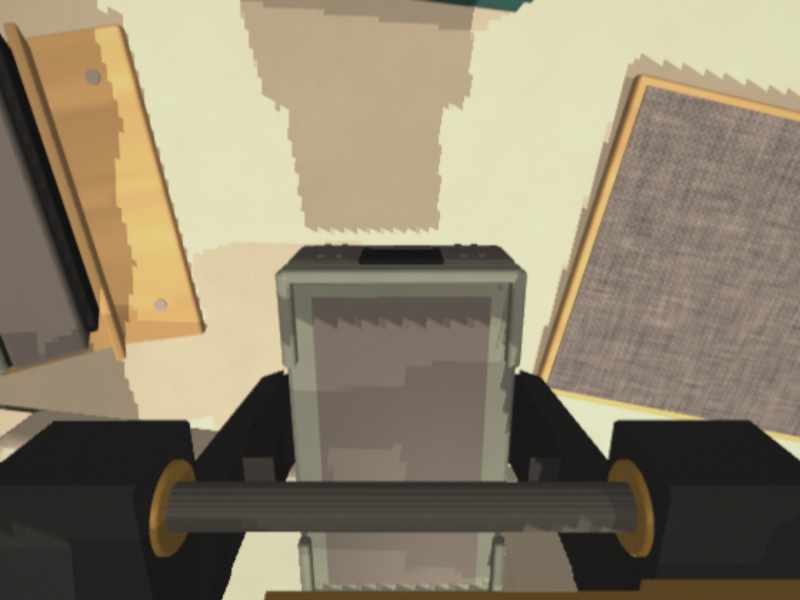

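The case is held level, and in tool coordinates its centre reads about y=−1.0, x≈−0.8, which gives me the camera bias. The sorter case at left looks unmoved. Now I'll carry the flat case to the column.

Run:
```python
from plan import *
from h import *
i=dict(np.load("w2.npz"));P=cloud(i,i["T"]);
for nm,c,yaw,zz in(("w2",(604.7,-149.8),3.5,42),("w1",(555.5,137.5),8.1,34)):
    i=dict(np.load(nm+".npz"));P=cloud(i,i["T"]).reshape(-1,3);P=P[np.isfinite(P[:,0])&(P[:,2]>zz-4)&(P[:,2]<zz+10)]
    L=(P[:,:2]-c)@R.from_euler('z',yaw,degrees=True).as_matrix()[:2,:2]
    L=L[(abs(L)<[70,45]).all(1)]
    e=[(x,np.percentile(L[abs(L[:,0]-x)<3,1],[1,99])) for x in range(-50,51,4)]
    a=np.array([x for x,_ in e]);b=np.array([v for _,v in e])
    print(nm,[np.polyfit(a,b[:,k],1).round(4) for k in(0,1)],"dyaw deg",np.degrees(np.polyfit(a,b.mean(1),1)[0]).round(2),"x ext",np.percentile(L[abs(L[:,1])<25,0],[.3,99.7]).round(2))
plan([(605.5,-150.8,262,3.5),(605.5,-150.8,228,3.5)],.2,step=79)
```

```text
w2 [array([ 1.40000e-03, -3.03443e+01]), array([-6.0000e-04,  3.0282e+01])] dyaw deg 0.02 x ext [-54.96  55.58]
w1 [array([ 1.60000e-03, -3.02922e+01]), array([-2.30000e-03,  3.03783e+01])] dyaw deg -0.02 x ext [-55.07  55.55]
[0.031, 0.815, -0.049, -0.0, 0.0002, 0.0063, 0.2] rows 1.3
[0.048, 0.815, -0.049, -0.0, 0.0002, 0.0064, 0.2] rows 1.3
[0.064, 0.814, -0.048, -0.0, 0.0001, 0.0063, 0.2] rows 1.3
[0.08, 0.812, -0.049, -0.0, 0.0002, 0.0064, 0.2] rows 1.3
  -> (605.5, -150.8, 262, 3.5)
[-0.0, -0.0, 0.425, -0.0, -0.0, -0.0, 0.2] rows 0.7
  -> (605.5, -150.8, 228, 3.5)
```

>>> play_rows(
  targets=[
    [0.031,0.815,-0.049,0,0,0.006,0.2],
    [0.031,0.815,-0.049,0,0,0.006,0.2],
  ],
)

```text
time_s: 7.15
eef_pos: [570.9, 40.4, 249.8]
eef_rot: [0.998, 0.061, -0.001, 0.001]
contact_force: [-0.1, 0.6, -1.7]
width: 61.4
finger_force: 25.0
```

>>> play_rows(
  targets=[
    [0.048,0.815,-0.049,0,0,0.006,0.2],
    [0.048,0.815,-0.049,0,0,0.006,0.2],
  ],
)

```text
time_s: 7.35
eef_pos: [583.0, -24.7, 254.0]
eef_rot: [0.999, 0.051, -0.001, 0.0]
contact_force: [0.6, 0.1, -1.7]
width: 61.7
finger_force: 25.0
```

>>> play_rows(
  targets=[
    [0.064,0.814,-0.048,0,0,0.006,0.2],
    [0.064,0.814,-0.048,0,0,0.006,0.2],
  ],
)

```text
time_s: 7.55
eef_pos: [595.1, -89.1, 258.2]
eef_rot: [0.999, 0.041, -0.001, 0.0]
contact_force: [0.0, 0.6, -1.0]
width: 61.8
finger_force: 25.0
```

>>> play_rows(
  targets=[
    [0.08,0.812,-0.049,0,0,0.006,0.2],
    [0.08,0.812,-0.049,0,0,0.006,0.2],
    [0.08,0.812,-0.049,0,0,0.006,0.2],
    [0.08,0.812,-0.049,0,0,0.006,0.2],
    [0.08,0.812,-0.049,0,0,0.006,0.2],
  ],
)

```text
time_s: 8.05
eef_pos: [606.3, -149.0, 262.2]
eef_rot: [0.999, 0.033, -0.001, -0.001]
contact_force: [-0.5, 0.1, -1.6]
width: 61.9
finger_force: 25.0
```

Run:
```python
from plan import *
from cell import r
s=r.read_state();print(s["eef_pos"],s["joint_positions"].round(3),R.from_quat(s["eef_rot"]).as_euler('ZYX',degrees=True),s["contact_force"])
plan([(605.5,-150.8,228,3.5)],.2)
```

```text
[ 606.26783607 -149.0329469   262.22782246] [-2.810e-01  2.920e-01  1.846e+00  1.000e-03  1.005e+00  1.222e+00] [ 3.82928498e+00  1.02905317e-01 -1.79926983e+02] [-0.52611636  0.10290911 -1.58600391]
[-0.01, 0.022, 0.428, -0.0004, 0.0006, 0.0018, 0.2] rows 0.7
  -> (605.5, -150.8, 228, 3.5)
```

>>> play_rows(
  targets=[
    [-0.01,0.022,0.2,0,0.0005,0.002,0.2],
    [-0.01,0.022,0.4,0,0.0005,0.002,0.2],
    [-0.01,0.022,0.428,0,0.0005,0.002,0.2],
    [-0.01,0.022,0.428,0,0.0005,0.002,0.2],
    [-0.01,0.022,0.428,0,0.0005,0.002,0.2],
    [-0.01,0.022,0.428,0,0.0005,0.002,0.2],
  ],
)

```text
time_s: 8.65
eef_pos: [606.5, -152.4, 229.4]
eef_rot: [1.0, 0.03, 0.001, 0.0]
contact_force: [0.1, 0.4, -2.0]
width: 61.6
finger_force: 25.0
```

Run:
```python
from plan import *
from cell import r
s=r.read_state();print(s["eef_pos"],R.from_quat(s["eef_rot"]).as_euler('ZYX',degrees=True),s["contact_force"])
plan([(605.5,-150.8,218,3.5)],.2)
```

```text
[ 606.49111952 -152.37224562  229.41941135] [ 3.41048277e+00 -1.49492200e-01  1.79979172e+02] [ 0.07841234  0.44634329 -2.04043609]
[-0.012, -0.02, 0.143, 0.0001, -0.0008, -0.0005, 0.2] rows 0.2
  -> (605.5, -150.8, 218, 3.5)
```

>>> play_rows(
  targets=[
    [0,0,0,0,0,0,0.2],
    [0,0,0,0,0,0,0.2],
  ],
)

```text
time_s: 8.85
eef_pos: [606.4, -152.4, 229.5]
eef_rot: [1.0, 0.03, 0.001, 0.0]
contact_force: [-0.1, 0.6, -2.4]
width: 62.1
finger_force: 25.0
```

>>> play_rows(
  targets=[
    [0,0,0,0,0,0,0.2],
    [0,0,0,0,0,0,0.2],
  ],
)

```text
time_s: 9.05
eef_pos: [606.1, -152.4, 229.1]
eef_rot: [1.0, 0.03, 0.001, 0.0]
contact_force: [-0.6, -0.0, -2.3]
width: 62.2
finger_force: 25.0
```

>>> play_rows(
  targets=[
    [0,0,0,0,0,0,0.2],
  ],
)

```text
time_s: 9.15
eef_pos: [606.1, -152.3, 229.0]
eef_rot: [1.0, 0.03, 0.001, 0.0]
contact_force: [-0.5, 0.0, -0.9]
width: 61.9
finger_force: 25.0
```

>>> play_rows(
  targets=[
    [-0.006,-0.02,0.05,0,-0.0005,0,0.2],
    [-0.006,-0.02,0.08,0,-0.0005,0,0.2],
    [-0.006,-0.02,0.08,0,-0.0005,0,0.2],
    [-0.006,-0.02,0.08,0,-0.0005,0,0.2],
    [-0.006,-0.02,0.08,0,-0.0005,0,0.2],
  ],
)

```text
time_s: 9.65
eef_pos: [605.6, -150.8, 222.4]
eef_rot: [1.0, 0.03, -0.0, 0.0]
contact_force: [0.1, -0.5, -2.4]
width: 61.9
finger_force: 25.0
```

Run:
```python
from plan import *
from cell import r
s=r.read_state();print(s["eef_pos"],R.from_quat(s["eef_rot"]).as_euler('ZYX',degrees=True),s["contact_force"])
plan([(605.5,-150.8,216,3.5)],.2)
```

```text
[ 605.58046276 -150.75065958  222.43900181] [3.40815236e+00 1.47298069e-03 1.79999940e+02] [ 0.14272214 -0.4910838  -2.36798389]
[-0.001, 0.001, 0.08, 0.0, 0.0, -0.0005, 0.2] rows 0.1
  -> (605.5, -150.8, 216, 3.5)
```

Aligned. Going down slowly.

>>> play_rows(
  targets=[
    [0,0,0.012,0,0,0,0.2],
    [0,0,0.024,0,0,0,0.2],
    [0,0,0.036,0,0,0,0.2],
    [0,0,0.036,0,0,0,0.2],
  ],
)

```text
time_s: 10.05
eef_pos: [605.4, -150.7, 219.4]
eef_rot: [1.0, 0.03, -0.0, -0.0]
contact_force: [0.7, -0.6, -1.6]
width: 61.3
finger_force: 25.0
```

>>> play_rows(
  targets=[
    [0,0,0.012,0,0,0,0.2],
    [0,0,0.022,0,0,0,0.2],
    [0,0,0.03,0,0,0,0.2],
    [0,0,0.03,0,0,0,0.2],
  ],
)

```text
time_s: 10.45
eef_pos: [605.5, -150.7, 217.0]
eef_rot: [1.0, 0.03, -0.0, -0.0]
contact_force: [-0.5, 0.3, -1.8]
width: 61.6
finger_force: 25.0
```

>>> play_rows(
  targets=[
    [0,0,0.008,0,0,0,0.2],
    [0,0,0.012,0,0,0,0.2],
    [0,0,0.012,0,0,0,0.2],
  ],
)

```text
time_s: 10.75
eef_pos: [605.6, -150.7, 216.3]
eef_rot: [1.0, 0.03, 0.0, 0.0]
contact_force: [0.2, -0.6, -1.3]
width: 62.0
finger_force: 25.0
```

>>> play_rows(
  targets=[
    [0,0,0.008,0,0,0,0.2],
    [0,0,0.008,0,0,0,0.2],
  ],
)

```text
time_s: 10.95
eef_pos: [605.6, -150.7, 216.2]
eef_rot: [1.0, 0.03, 0.0, 0.0]
contact_force: [-2.7, 1.3, 3.5]
width: 61.4
finger_force: 25.0
```

Contact came at 216.2, the predicted home height. Releasing and rising.

>>> play_rows(
  targets=[
    [0,0,0,0,0,0,-0.45],
    [0,0,0,0,0,0,-0.6],
    [0,0,0,0,0,0,-0.68],
    [0,0,0,0,0,0,-0.68],
  ],
)

```text
time_s: 11.35
eef_pos: [605.6, -150.7, 215.4]
eef_rot: [1.0, 0.03, 0.0, -0.0]
contact_force: [0.5, -0.8, 0.6]
width: 73.8
finger_force: 0.0
```

>>> play_rows(
  targets=[
    [0,0,-0.3,0,0,0,-0.68],
    [0,0,-0.9,0,0,0,-0.68],
    [0,0,-0.99,0,0,0,-0.68],
  ],
)

```text
time_s: 11.65
eef_pos: [607.9, -151.4, 300.8]
eef_rot: [1.0, 0.03, 0.005, 0.001]
contact_force: [0.7, -0.8, 1.3]
width: 73.9
finger_force: 0.0
```

>>> play_rows(
  targets=[
    [-0.1,0,-0.6,0,0,0,-0.68],
    [-0.1,0,-0.7,0,0,0,-0.68],
    [-0.1,0,-0.7,0,0,0,-0.68],
    [-0.1,0,-0.7,0,0,0,-0.68],
  ],
)

```text
time_s: 12.05
eef_pos: [597.2, -151.1, 349.6]
eef_rot: [1.0, 0.03, -0.001, -0.0]
contact_force: [0.7, -0.8, -0.5]
width: 74.1
finger_force: 0.0
```

Run:
```python
from h import *
from cell import r
i,P=wshot("w6")
X,Y,Z=P[...,0],P[...,1],P[...,2]
w=(X>520)&(X<680)&(Y>-230)&(Y<-80)
rect(P,w&(Z>70)&(Z<95),"mid");
k=w&(Z>60)&(abs(X-604)<40)&(abs(Y+150)<20);print("lid z",np.nanmedian(Z[k]))
i=r.get_image("top");P=cloud(i);X,Y,Z=P[...,0],P[...,1],P[...,2]
np.savez("top1.npz",**i)
rect(P,(X>520)&(X<680)&(Y>190)&(Y<330)&(Z>45)&(Z<110),"rack")
```

```text
[ 597.2 -151.1  349.6] [ 3.4100e+00  7.0000e-02 -1.7997e+02] [ 0.7 -0.8 -0.5] 12.05
mid [238, 127, 87, 143, 11387] c [ 604.2 -149.6] size [111.3  62.1] ang 3.5 zmed 77.5 z5-95 [76.2 80.7]
lid z 263.37080183164437
rack [162, 204, 31, 50, 961] c [602.7 252.3] size [112.   50.9] ang 15.5 zmed 75.7 z5-95 [51.7 85.7]
```

The middle case is home: its lid reads 77.5, exactly 34 above the bottom lid. The sorter case is unmoved. Next I'll get its pose from the first wrist view's depth.

Run:
```python
from h import *
i=dict(np.load("w1.npz"));P=cloud(i,i["T"]).reshape(-1,3)
P=P[np.isfinite(P[:,0])&(P[:,2]>25)&(P[:,2]<110)&(P[:,0]>500)&(P[:,0]<690)&(P[:,1]>195)&(P[:,1]<330)]
for k in range(1): pass
# plane RANSAC with normal ~ 30deg up
rng=np.random.default_rng(0);best=0
for _ in range(3000):
    a=P[rng.choice(len(P),3,False)];n=np.cross(a[1]-a[0],a[2]-a[0]);l=np.linalg.norm(n)
    if l<200: continue
    n/=l;n*=np.sign(n[2])
    if not .3<n[2]<.7: continue
    m=abs((P-a[0])@n)<.7
    if m.sum()>best: best=m.sum();M=m
q=P[M];c=q.mean(0);n=np.linalg.svd(q-c)[2][2];n*=np.sign(n[2])
print("plane pts",best,"n",n.round(3),"elev",np.degrees(np.arcsin(n[2])).round(2),"yaw",np.degrees(np.arctan2(-n[0],n[1])).round(2))
yaw=np.arctan2(-n[0],n[1]);ex=np.array([np.cos(yaw),np.sin(yaw),0]);u=np.cross(n,ex)
u=-np.cross(n,ex) if np.cross(n,ex)[2]<0 else np.cross(n,ex)
L=np.c_[(P-c)@ex,(P-c)@u,(P-c)@n]
k=abs(L[:,2])<1.2
print("lid: s",np.percentile(L[k,0],[.5,99.5]).round(1),"u",np.percentile(L[k,1],[.5,99.5]).round(1))
k=(L[:,2]>2)&(L[:,2]<5);print("rim s",np.percentile(L[k,0],[.5,99.5]).round(1),"u",np.percentile(L[k,1],[.5,99.5]).round(1),k.sum())
k=(L[:,2]<-3)&(L[:,2]>-33)&(L[:,1]>0);print("top side s",np.percentile(L[k,0],[.5,99.5]).round(1),"u",np.percentile(L[k,1],[.5,50,99.5]).round(1),k.sum())
print("c",c.round(1),"u",u.round(3),"ex",ex.round(3))
```

```text
plane pts 2351 n [ 0.19  -0.686  0.703] elev 44.63 yaw -164.54
lid: s [-49.5  58.2] u [-16.2  14.6]
rim s [-49.4  58. ] u [-11.2   3.1] 2792
top side s [-49.9  58.6] u [ 9.6 16.6 21.4] 2120
c [612.3 243.5  75.5] u [-0.187  0.677  0.712] ex [-0.964 -0.267  0.   ]
```

Run:
```python
from h import *
i=dict(np.load("w1.npz"));P=cloud(i,i["T"]).reshape(-1,3)
P=P[np.isfinite(P[:,0])&(P[:,2]>45)&(P[:,2]<110)&(P[:,0]>500)&(P[:,0]<690)&(P[:,1]>195)&(P[:,1]<330)]
rng=np.random.default_rng(0);best=0
for _ in range(5000):
    a=P[rng.choice(len(P),3,False)];n=np.cross(a[1]-a[0],a[2]-a[0]);l=np.linalg.norm(n)
    if l<200: continue
    n/=l;n*=np.sign(n[2])
    if not .78<n[2]<.95: continue
    m=abs((P-a[0])@n)<.7
    if m.sum()>best: best=m.sum();M=m
q=P[M];c=q.mean(0);u=np.linalg.svd(q-c)[2][2];u*=np.sign(u[2])
yaw=np.arctan2(u[0],-u[1]);ex=np.array([np.cos(yaw),np.sin(yaw),0]);n=np.cross(ex,-u)  # z = x cross y, y=-u
print(best,"elev",np.degrees(np.arcsin(u[2])).round(2),"plane yaw",np.degrees(yaw).round(2))
b=None
L=np.c_[(P-c)@ex,(P-c)@u,(P-c)@n]
k=abs(L[:,1])<1.5
r_=cv2.minAreaRect(L[k][:,[0,2]].astype(np.float32));print("face rect s,n",r_)
print("n ext",np.percentile(L[k,2],[.5,99.5]).round(1),"s ext",np.percentile(L[k,0],[.5,99.5]).round(1))
C=c+ex*r_[0][0]+n*r_[0][1];print("face centre",C.round(1),"ex",ex.round(3),"u",u.round(3),"n",n.round(3))
print("P(case_mid) approx",(C-31*u).round(1))
```

```text
6749 elev 59.9 plane yaw 15.64
face rect s,n ((-4.236042022705078, 0.4782829284667969), (33.370849609375, 109.33771514892578), 89.9457778930664)
n ext [-15.9  16.9] s ext [-57.9  49.9]
face centre [606.9 246.   79.1] ex [0.963 0.27  0.   ] u [ 0.135 -0.483  0.865] n [-0.233  0.833  0.502]
P(case_mid) approx [602.7 261.   52.3]
```

The sorter case fits well: the face is 109×33 mm, slope 59.9°, yaw 15.6°, and its height agrees with the geometry. I'll approach it with a 30° tilt.

Run:
```python
from plan import *
plan([(636,142,262,15.6,30)],-.36,step=79)
```

```text
[0.177, -0.906, 0.27, 0.0414, -0.0042, -0.0166, -0.36] rows 1.5
[0.228, -0.853, 0.382, 0.0414, -0.0042, -0.0166, -0.36] rows 1.5
[0.276, -0.784, 0.486, 0.0413, -0.0041, -0.0166, -0.36] rows 1.5
[0.322, -0.699, 0.578, 0.0414, -0.0042, -0.0167, -0.36] rows 1.5
  -> (636, 142, 262, 15.6, 30)
```

>>> play_rows(
  targets=[
    [0.177,-0.906,0.27,0.041,-0.004,-0.017,-0.36],
    [0.177,-0.906,0.27,0.041,-0.004,-0.017,-0.36],
  ],
)

```text
time_s: 12.35
eef_pos: [606.8, -76.9, 326.1]
eef_rot: [0.996, 0.056, -0.01, -0.067]
contact_force: [0.2, 0.2, -0.4]
width: 61.2
finger_force: 0.0
```

>>> play_rows(
  targets=[
    [0.228,-0.853,0.382,0.041,-0.004,-0.017,-0.36],
    [0.228,-0.853,0.382,0.041,-0.004,-0.017,-0.36],
  ],
)

```text
time_s: 12.55
eef_pos: [616.4, -2.8, 303.8]
eef_rot: [0.988, 0.083, -0.019, -0.13]
contact_force: [-0.4, -0.7, -0.5]
width: 59.9
finger_force: 0.0
```

>>> play_rows(
  targets=[
    [0.276,-0.784,0.486,0.041,-0.004,-0.017,-0.36],
    [0.276,-0.784,0.486,0.041,-0.004,-0.017,-0.36],
  ],
)

```text
time_s: 12.75
eef_pos: [625.9, 70.5, 281.8]
eef_rot: [0.975, 0.108, -0.027, -0.193]
contact_force: [0.4, -0.8, -0.3]
width: 59.9
finger_force: 0.0
```

>>> play_rows(
  targets=[
    [0.322,-0.699,0.578,0.042,-0.004,-0.017,-0.36],
    [0.322,-0.699,0.578,0.042,-0.004,-0.017,-0.36],
    [0.322,-0.699,0.578,0.042,-0.004,-0.017,-0.36],
    [0.322,-0.699,0.578,0.042,-0.004,-0.017,-0.36],
    [0.322,-0.699,0.578,0.042,-0.004,-0.017,-0.36],
  ],
)

```text
time_s: 13.25
eef_pos: [636.5, 140.8, 263.4]
eef_rot: [0.957, 0.134, -0.033, -0.255]
contact_force: [-0.5, -0.6, -0.0]
width: 59.8
finger_force: 0.0
```

```bash
cat > rackfit.py <<'E'
from h import *
from plan import *
i,P=wshot("w7")
T=np.linalg.inv(i["T"]@np.linalg.inv(i["hand_eye"]))
Q=(P@T[:3,:3].T+T[:3,3])
x,y,z=Q[...,0],Q[...,1],Q[...,2]
# top long face in tool frame: nearly constant z, tool y thickness
m=(abs(x)<75)&(abs(y)<30)&(z>170)
zz=np.nanmedian(z[m&(abs(y)<10)&(abs(x)<40)]);print("face z",zz)
rect(Q,m&(abs(z-zz)<2.5),"face")
E
python3 rackfit.py
python3 - <<'E'
from plan import *
plan([(626.2,176.2,193.3,15.6,30)],-.36,step=80)
E
```

```text
[636.5 140.8 263.4] [  15.81   -0.3  -150.25] [-0.5 -0.6 -0. ] 13.25
face z 214.0417610903836
face [249, 151, 58, 168, 8560] c [-0.5 -3.4] size [110.3  33.5] ang 0.3 zmed 214.1 z5-95 [213.  215.4]
[-0.01, 0.035, 0.996, 0.0014, -0.0012, 0.0018, -0.36] rows 1.6
  -> (626.2, 176.2, 193.3, 15.6, 30)
```

View pics/w7.png

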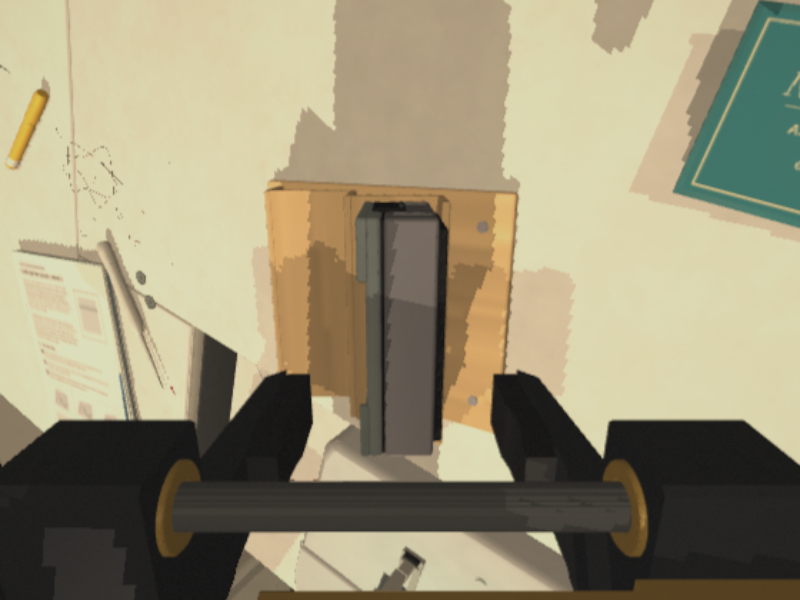

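The view shows the case between the open fingers, with the lid on the left (375,330), the foot on the right (440,330) and both sides free. Descending along the slope.

>>> play_rows(
  targets=[
    [-0.006,0.022,0.4,0.001,-0.001,0.001,-0.36],
    [-0.006,0.022,0.75,0.001,-0.001,0.001,-0.36],
    [-0.006,0.022,0.95,0.001,-0.001,0.001,-0.36],
    [-0.006,0.022,0.99,0.001,-0.001,0.001,-0.36],
    [-0.006,0.022,0.99,0.001,-0.001,0.001,-0.36],
    [-0.006,0.022,0.99,0.001,-0.001,0.001,-0.36],
  ],
)

```text
time_s: 13.9
eef_pos: [627.1, 177.5, 195.7]
eef_rot: [0.957, 0.133, -0.033, -0.256]
contact_force: [0.7, 0.7, -0.3]
width: 59.9
finger_force: 0.0
```

Run:
```python
from plan import *
from cell import r
s=r.read_state();print(s["eef_pos"],R.from_quat(s["eef_rot"]).as_euler('ZYX',degrees=True),s["contact_force"])
plan([(626.2,176.2,193.3,15.6,30)],-.36,step=80)
```

```text
[627.14483294 177.54029806 195.65517788] [  15.73321742   -0.23072369 -150.06155511] [ 0.69807003  0.70850646 -0.2510772 ]
[-0.016, 0.026, 0.019, 0.0003, -0.0007, 0.0013, -0.36] rows 0.1
  -> (626.2, 176.2, 193.3, 15.6, 30)
```

>>> play_rows(
  targets=[
    [0,0.005,0.01,0,0,0,-0.2],
    [0,0.005,0.01,0,0,0,0],
    [0,0.005,0.01,0,0,0,0.2],
    [0,0.005,0.01,0,0,0,0.4],
    [0,0.005,0.01,0,0,0,0.7],
    [0,0.005,0.01,0,0,0,0.7],
    [0,0.005,0.01,0,0,0,0.7],
    [0,0.005,0.01,0,0,0,0.7],
  ],
  newtons=25,
)

```text
time_s: 14.7
eef_pos: [626.4, 177.9, 193.8]
eef_rot: [0.957, 0.133, -0.034, -0.256]
contact_force: [0.3, -3.5, 3.3]
width: 34.1
finger_force: 25.0
```

Gripped: width 34.1 mm. Now I'll slide it out up the slope, then swing it upright to the board's free edge.

>>> play_rows(
  targets=[
    [0,0,-0.1,0,0,0,0.7],
    [0,0,-0.3,0,0,0,0.7],
    [0,0,-0.6,0,0,0,0.7],
    [0,0,-0.98,0,0,0,0.7],
    [0,0,-0.98,0,0,0,0.7],
    [0,0,-0.98,0,0,0,0.7],
  ],
)

```text
time_s: 15.3
eef_pos: [637.0, 140.0, 262.1]
eef_rot: [0.957, 0.133, -0.034, -0.256]
contact_force: [-0.7, -0.3, -2.6]
width: 33.6
finger_force: 25.0
```

Run:
```python
from plan import *
plan([(610,50,228,-4,0)],.7,step=79)
```

```text
[-0.316, 0.535, -0.064, -0.0824, 0.0138, 0.0537, 0.7] rows 2.1
[-0.221, 0.58, 0.071, -0.0824, 0.0137, 0.0537, 0.7] rows 2.1
  -> (610, 50, 228, -4, 0)
```

>>> play_rows(
  targets=[
    [-0.316,0.535,-0.064,-0.0824,0.0138,0.0537,0.7],
    [-0.316,0.535,-0.064,-0.0824,0.0138,0.0537,0.7],
    [-0.316,0.535,-0.064,-0.0824,0.0138,0.0537,0.7],
  ],
)

```text
time_s: 15.6
eef_pos: [621.5, 95.6, 242.2]
eef_rot: [0.99, 0.049, -0.02, -0.129]
contact_force: [0.5, 0.4, -1.7]
width: 33.6
finger_force: 25.0
```

>>> play_rows(
  targets=[
    [-0.221,0.58,0.071,-0.0824,0.0137,0.0537,0.7],
    [-0.221,0.58,0.071,-0.0824,0.0137,0.0537,0.7],
    [-0.221,0.58,0.071,-0.0824,0.0137,0.0537,0.7],
    [-0.221,0.58,0.071,-0.0824,0.0137,0.0537,0.7],
    [-0.221,0.58,0.071,-0.0824,0.0137,0.0537,0.7],
    [-0.221,0.58,0.071,-0.0824,0.0137,0.0537,0.7],
  ],
)

```text
time_s: 16.2
eef_pos: [610.0, 50.8, 227.3]
eef_rot: [0.999, -0.034, -0.001, -0.001]
contact_force: [-0.8, 0.8, -2.6]
width: 33.9
finger_force: 25.0
```

Run:
```python
from h import *
from plan import *
i,P=wshot("w8")
T=i["T"]@np.linalg.inv(i["hand_eye"]);Ti=np.linalg.inv(T)
Q=P@Ti[:3,:3].T+Ti[:3,3];x,y,z=Q[...,0],Q[...,1],Q[...,2]
m=(abs(x)<70)&(abs(y)<24)&(z>125)&(z<145)
rect(Q,m,"held top")
X,Y,Z=P[...,0],P[...,1],P[...,2]
# board edge: felt/wood plane z~8-10
k=(Z>6)&(Z<13)&(Y<70)&(Y>-60)&(X>520)&(X<690)
b=[(a,np.nanpercentile(Y[k&(abs(X-a)<4)],99)) for a in range(540,690,10) if (k&(abs(X-a)<4)).sum()>15]
print(np.round(b,1).tolist())
plan([(610,47.6,199,-4,0)],.7)
```

```text
[610.   50.8 227.3] [-3.870e+00  1.400e-01 -1.799e+02] [-0.8  0.8 -2.6] 16.2
held top [219, 177, 132, 159, 15993] c [22.   0.6] size [66.8 47.9] ang 3.2 zmed 134.3 z5-95 [133.1 139.9]
held top [232, 372, 88, 41, 3464] c [-38.  -3.] size [26.5 37.6] ang 0.1 zmed 134.2 z5-95 [133.3 139. ]
[[540.0, 28.9], [560.0, -3.6], [570.0, 1.0], [580.0, 6.0], [590.0, 22.0], [600.0, 24.3], [610.0, 23.6], [620.0, 22.7], [630.0, 22.0], [640.0, 24.4], [650.0, 26.4], [660.0, 25.6], [670.0, 24.9], [680.0, 24.6]]
[0.004, 0.039, 0.354, -0.0004, 0.0007, 0.0006, 0.7] rows 0.6
  -> (610, 47.6, 199, -4, 0)
```

View pics/w8.png

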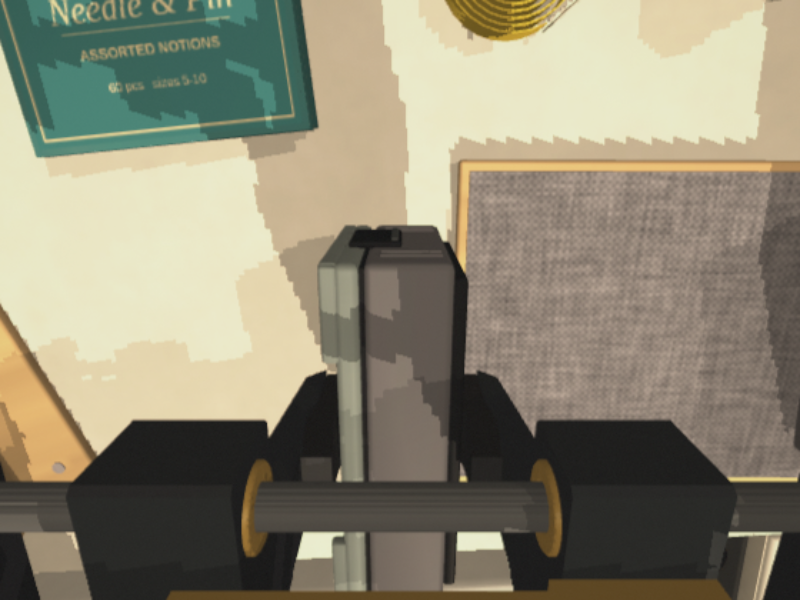

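The case hangs level beside the board edge (px 460) with its foot facing the board, as intended. Lowering it.

>>> play_rows(
  targets=[
    [0.004,0.039,0.2,0,0.0007,0.0006,0.7],
    [0.004,0.039,0.33,0,0.0007,0.0006,0.7],
    [0.004,0.039,0.33,0,0.0007,0.0006,0.7],
    [0.004,0.039,0.33,0,0.0007,0.0006,0.7],
    [0.004,0.039,0.33,0,0.0007,0.0006,0.7],
  ],
)

```text
time_s: 16.75
eef_pos: [610.1, 47.3, 201.3]
eef_rot: [0.999, -0.035, 0.0, -0.0]
contact_force: [0.7, 0.5, -2.0]
width: 34.1
finger_force: 25.0
```

>>> play_rows(
  targets=[
    [0,0,0.015,0,0,0,0.7],
    [0,0,0.025,0,0,0,0.7],
    [0,0,0.025,0,0,0,0.7],
  ],
)

```text
time_s: 17.05
eef_pos: [609.8, 47.2, 199.0]
eef_rot: [0.999, -0.035, 0.0, 0.0]
contact_force: [-0.6, 0.1, -1.3]
width: 34.1
finger_force: 25.0
```

>>> play_rows(
  targets=[
    [0,0,0.01,0,0,0,0.7],
    [0,0,0.015,0,0,0,0.7],
    [0,0,0.015,0,0,0,0.7],
  ],
)

```text
time_s: 17.35
eef_pos: [609.7, 47.2, 197.6]
eef_rot: [0.999, -0.036, 0.0, 0.0]
contact_force: [-0.2, 0.2, -2.4]
width: 33.6
finger_force: 25.0
```

>>> play_rows(
  targets=[
    [0,0,0.008,0,0,0,0.7],
    [0,0,0.01,0,0,0,0.7],
  ],
)

```text
time_s: 17.55
eef_pos: [609.8, 47.2, 197.3]
eef_rot: [0.999, -0.035, 0.0, 0.0]
contact_force: [-1.9, -0.4, 2.5]
width: 33.7
finger_force: 25.0
```

>>> play_rows(
  targets=[
    [0,0,0,0,0,0,0],
    [0,0,0,0,0,0,-0.5],
    [0,0,0,0,0,0,-1],
    [0,0,0,0,0,0,-1],
    [0,0,-0.1,0,0,0,-1],
    [0,0,-0.18,0,0,0,-1],
    [0,0,-0.18,0,0,0,-1],
  ],
)

```text
time_s: 18.25
eef_pos: [610.6, 47.2, 213.0]
eef_rot: [0.999, -0.035, 0.002, -0.0]
contact_force: [-0.1, 0.7, 0.4]
width: 87.0
finger_force: 0.0
```

>>> play_rows(
  targets=[
    [0,0.1,0,0,0,0,-1],
    [0,0.2,0,0,0,0,-1],
    [0,0.28,0,0,0,0,-1],
    [0,0.34,0,0,0,0,-1],
    [0,0.38,0,0,0,0,-1],
    [0,0.42,0,0,0,0,-1],
    [0,0.46,0,0,0,0,-1],
    [0,0.5,0,0,0,0,-1],
  ],
)

```text
time_s: 19.05
eef_pos: [607.2, 7.4, 211.7]
eef_rot: [0.999, -0.036, 0.0, -0.0]
contact_force: [-0.5, 2.5, 2.7]
width: 87.7
finger_force: 1.5
```

>>> play_rows(
  targets=[
    [0,0.05,0,0,0,0,-1],
    [0,0.1,0,0,0,0,-1],
    [0,0.15,0,0,0,0,-1],
    [0,0.2,0,0,0,0,-1],
    [0,0.25,0,0,0,0,-1],
    [0,0.3,0,0,0,0,-1],
    [0,0.35,0,0,0,0,-1],
    [0,0.35,0,0,0,0,-1],
  ],
)

```text
time_s: 19.85
eef_pos: [604.6, -21.2, 210.8]
eef_rot: [0.999, -0.036, -0.0, 0.0]
contact_force: [-0.3, -0.1, -0.3]
width: 87.9
finger_force: 0.0
```

Run:
```python
from h import *
from cell import r
i,P=wshot("w9")
X,Y,Z=P[...,0],P[...,1],P[...,2]
w=(X>520)&(X<690)&(Y>-60)&(Y<80)
rect(P,w&(Z>15)&(Z<90),"tip")
```

```text
[604.6 -21.2 210.8] [-4.1000e+00  4.0000e-02  1.7998e+02] [-0.3 -0.1 -0.3] 19.85
tip [106, 154, 158, 182, 24597] c [610.9  21. ] size [ 62.3 108.2] ang 86.0 zmed 43.6 z5-95 [34.6 76.6]
```

View pics/w9.png

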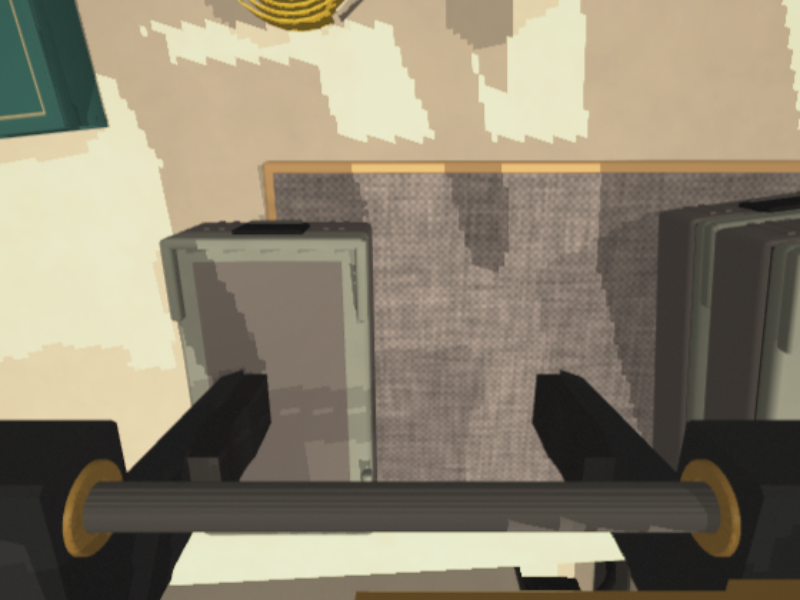

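The case now lies flat, lid up, on the board (265,380), with its lid reading 43.6. The column at right looks well nested. I'll rise and measure it from above.

>>> play_rows(
  targets=[
    [0,0,-0.3,0,0,0,-1],
    [0,0,-0.95,0,0,0,-1],
    [0,0,-0.95,0,0,0,-1],
  ],
)

```text
time_s: 20.2
eef_pos: [607.8, -20.7, 294.1]
eef_rot: [0.999, -0.035, 0.006, 0.0]
contact_force: [2.3, -0.1, 1.0]
width: 88.3
finger_force: 0.0
```

>>> play_rows(
  targets=[
    [0,-0.52,-0.35,0,0,0,-0.68],
    [0,-0.52,-0.35,0,0,0,-0.68],
    [0,-0.52,-0.35,0,0,0,-0.68],
    [0,-0.52,-0.35,0,0,0,-0.68],
    [0,-0.52,-0.35,0,0,0,-0.68],
  ],
)

```text
time_s: 20.7
eef_pos: [607.2, 20.2, 313.7]
eef_rot: [0.999, -0.036, -0.001, 0.0]
contact_force: [0.4, 0.2, 0.2]
width: 74.1
finger_force: 0.0
```

Run:
```python
from h import *
from plan import *
i,P=wshot("w10")
X,Y,Z=P[...,0],P[...,1],P[...,2]
w=(X>530)&(X<690)&(Y>-40)&(Y<80)
rect(P,w&(Z>36)&(Z<60),"c3")
m=w&(Z>36)&(Z<60);q=P[m];b=cv2.minAreaRect(q[:,:2].astype(np.float32))
yaw=b[2] if b[1][0]>b[1][1] else b[2]-90
print("lid z",np.nanmedian(Z[m&(abs(X-b[0][0])<35)&(abs(Y-b[0][1])<20)]))
plan([(b[0][0],b[0][1]-1,255,yaw),(b[0][0],b[0][1]-1,182,yaw)],-.68,step=80)
```

```text
[607.2  20.2 313.7] [-4.1000e+00  1.4000e-01  1.7997e+02] [0.4 0.2 0.2] 20.7
c3 [237, 135, 88, 142, 11325] c [608.6  21.2] size [ 62.2 111.7] ang 86.0 zmed 43.5 z5-95 [42.3 46.7]
lid z 43.475878465309705
[0.017, -0.001, 0.734, 0.0001, 0.0007, -0.0006, -0.68] rows 1.2
  -> (608.5565185546875, 20.19081687927246, 255, -4.009063720703125)
[0.001, -0.0, 0.913, 0.0, 0.0, 0.0, -0.68] rows 1.5
  -> (608.5565185546875, 20.19081687927246, 182, -4.009063720703125)
```

>>> play_rows(
  targets=[
    [0.017,0,0.4,0,0.0007,-0.0006,-0.68],
    [0.017,0,0.7,0,0.0007,-0.0006,-0.68],
    [0.017,0,0.734,0,0.0007,-0.0006,-0.68],
    [0.017,0,0.734,0,0.0007,-0.0006,-0.68],
  ],
)

```text
time_s: 21.15
eef_pos: [608.6, 20.3, 255.2]
eef_rot: [0.999, -0.035, -0.0, 0.0]
contact_force: [-0.2, 0.3, 0.2]
width: 74.0
finger_force: 0.0
```

>>> play_rows(
  targets=[
    [0,0,0.4,0,0,0,-0.68],
    [0,0,0.75,0,0,0,-0.68],
    [0,0,0.9,0,0,0,-0.68],
    [0,0,0.9,0,0,0,-0.68],
    [0,0,0.9,0,0,0,-0.68],
  ],
)

```text
time_s: 21.65
eef_pos: [610.2, 20.7, 185.9]
eef_rot: [0.999, -0.035, 0.002, 0.0]
contact_force: [0.4, 0.0, 0.3]
width: 74.4
finger_force: 0.0
```

>>> play_rows(
  targets=[
    [0,0,0,0,0,0,-0.5],
    [0,0,0,0,0,0,-0.3],
    [0,0,0,0,0,0,0],
    [0,0,0,0,0,0,0.2],
    [0,0,0,0,0,0,0.2],
    [0,0,0,0,0,0,0.2],
    [0,0,0,0,0,0,0.2],
  ],
  newtons=25,
)

```text
time_s: 22.35
eef_pos: [610.4, 20.7, 186.4]
eef_rot: [0.999, -0.035, 0.003, 0.0]
contact_force: [0.0, -0.0, 5.6]
width: 61.7
finger_force: 25.0
```

Run:
```python
from cell import r
from scipy.spatial.transform import Rotation as R
s=r.read_state();print(s["eef_pos"].round(2),R.from_quat(s["eef_rot"]).as_euler('ZYX',degrees=True).round(2),s["contact_force"],s["width"],s["time_s"])
```

```text
[610.4   20.69 186.39] [ -3.96  -0.32 180.  ] [ 0.00725918 -0.03841284  5.62869393] 61.68793486255212 22.35
```

>>> play_rows(
  targets=[
    [0,0,-0.1,0,0,0,0.2],
    [0,0,-0.5,0,0,0,0.2],
    [0,0,-0.98,0,0,0,0.2],
    [0,0,-0.98,0,0,0,0.2],
  ],
)

```text
time_s: 22.75
eef_pos: [611.7, 20.9, 269.0]
eef_rot: [0.999, -0.035, 0.006, -0.0]
contact_force: [1.3, -0.2, -0.9]
width: 61.7
finger_force: 25.0
```

>>> play_rows(
  targets=[
    [0,0,-0.4,0,0,0,0.2],
    [0,0,-0.4,0,0,0,0.2],
    [0,0,-0.4,0,0,0,0.2],
    [0,0,-0.4,0,0,0,0.2],
  ],
)

```text
time_s: 23.15
eef_pos: [608.2, 20.8, 292.8]
eef_rot: [0.999, -0.035, -0.0, 0.0]
contact_force: [-0.3, -0.8, -2.0]
width: 62.1
finger_force: 25.0
```

Run:
```python
from h import *
from plan import *
for n in("w5","w11"):
    if n=="w11": i,P=wshot("w11")
    else: i=dict(np.load("w5.npz"));P=cloud(i,i["T"])
    z=i["z_map"].astype(float);H=i["hand_eye"];Q=cloud(i,H)
    x,y,z=Q[...,0],Q[...,1],Q[...,2]
    zl=np.nanmedian(z[(abs(x-25)<10)&(abs(y)<20)&(z>115)&(z<160)])
    rim=(z<zl-1.5)&(z>zl-6)&(x>25)&(x<70)&(abs(y)<33)
    print(n,"lid z",zl.round(2),"rim front",np.percentile(x[rim],[98,99.5]).round(2),"y",np.percentile(y[rim&(x>40)],[1,99]).round(2), "yaw l,r",[np.degrees(np.arctan(np.polyfit(x[k],y[k],1)[0])).round(2) for k in (rim&(y<-26)&(x<52),rim&(y>24)&(x<52))])
plan([(606.2,-150.7,285,3.5)],.2,step=79)
```

```text
w5 lid z 138.78 rim front [52.63 52.79] y [-31.63  29.5 ] yaw l,r [np.float64(2.03), np.float64(-2.0)]
[608.2  20.8 292.8] [-3.9600e+00  4.0000e-02  1.7999e+02] [-0.3 -0.8 -2. ] 23.15
w11 lid z 143.05 rim front [51.31 51.4 ] y [-31.79  29.45] yaw l,r [np.float64(2.67), np.float64(-2.39)]
[0.041, 0.713, 0.032, 0.0, 0.0001, -0.0138, 0.2] rows 1.1
[0.01, 0.715, 0.032, 0.0, 0.0002, -0.0138, 0.2] rows 1.1
[-0.02, 0.714, 0.031, 0.0001, 0.0001, -0.0139, 0.2] rows 1.1
  -> (606.2, -150.7, 285, 3.5)
```

>>> play_rows(
  targets=[
    [0.041,0.713,0.032,0,0,-0.0138,0.2],
    [0.041,0.713,0.032,0,0,-0.0138,0.2],
  ],
)

```text
time_s: 23.4
eef_pos: [607.7, -39.1, 290.2]
eef_rot: [1.0, -0.013, -0.0, 0.001]
contact_force: [-0.0, 0.3, -1.9]
width: 61.7
finger_force: 25.0
```

>>> play_rows(
  targets=[
    [0.01,0.715,0.032,0,0,-0.0138,0.2],
    [0.01,0.715,0.032,0,0,-0.0138,0.2],
  ],
)

```text
time_s: 23.6
eef_pos: [607.1, -96.9, 288.0]
eef_rot: [1.0, 0.008, -0.0, 0.001]
contact_force: [-0.6, -0.3, -1.6]
width: 61.7
finger_force: 25.0
```

>>> play_rows(
  targets=[
    [-0.012,0.714,0.031,0,0,-0.0138,0.2],
    [-0.012,0.714,0.031,0,0,-0.0138,0.2],
    [-0.012,0.714,0.031,0,0,-0.0138,0.2],
    [-0.012,0.714,0.031,0,0,-0.0138,0.2],
    [-0.012,0.714,0.031,0,0,-0.0138,0.2],
    [-0.012,0.714,0.031,0,0,-0.0138,0.2],
  ],
)

```text
time_s: 24.2
eef_pos: [607.9, -149.4, 287.2]
eef_rot: [1.0, 0.031, 0.001, -0.0]
contact_force: [0.8, 0.3, -1.1]
width: 61.9
finger_force: 25.0
```

```bash
cat > st.py <<'E'
from plan import *
from cell import r
s=r.read_state();print(s["eef_pos"].round(2),R.from_quat(s["eef_rot"]).as_euler('ZYX',degrees=True).round(2),s["contact_force"].round(1),s["time_s"])
plan([(606.8,-150.6,float(sys.argv[1]),3.5)],.2)
E
python3 st.py 266
```

```text
[ 607.9  -149.4   287.25] [ 3.57e+00 -1.20e-01  1.80e+02] [ 0.8  0.3 -1.1] 24.2
[-0.015, 0.014, 0.266, 0.0, -0.0007, 0.0004, 0.2] rows 0.4
  -> (606.8, -150.6, 266.0, 3.5)
```

>>> play_rows(
  targets=[
    [-0.015,0.014,0.13,0,-0.0007,0.0004,0.2],
    [-0.015,0.014,0.266,0,-0.0007,0.0004,0.2],
    [-0.015,0.014,0.266,0,-0.0007,0.0004,0.2],
    [-0.015,0.014,0.266,0,-0.0007,0.0004,0.2],
    [-0.015,0.014,0.266,0,-0.0007,0.0004,0.2],
    [-0.015,0.014,0.266,0,-0.0007,0.0004,0.2],
  ],
)

```text
time_s: 24.8
eef_pos: [607.0, -152.0, 266.5]
eef_rot: [1.0, 0.03, 0.0, 0.0]
contact_force: [-0.6, -0.4, -2.2]
width: 61.7
finger_force: 25.0
```

```bash
python3 st.py 261
```

```text
[ 607.01 -151.99  266.45] [ 3.4100e+00 -5.0000e-02  1.7996e+02] [-0.6 -0.4 -2.2] 24.8
[-0.002, -0.018, 0.068, 0.0002, -0.0003, -0.0005, 0.2] rows 0.1
  -> (606.8, -150.6, 261.0, 3.5)
```

>>> play_rows(
  targets=[
    [-0.002,-0.018,0.04,0,0,0,0.2],
    [-0.002,-0.018,0.06,0,0,0,0.2],
    [-0.002,-0.018,0.06,0,0,0,0.2],
    [-0.002,-0.018,0.06,0,0,0,0.2],
    [-0.002,-0.018,0.06,0,0,0,0.2],
  ],
)

```text
time_s: 25.3
eef_pos: [606.6, -150.5, 261.3]
eef_rot: [1.0, 0.03, 0.0, 0.0]
contact_force: [0.9, -0.9, -2.1]
width: 62.0
finger_force: 25.0
```

```bash
python3 st.py 256
```

```text
[ 606.55 -150.49  261.34] [ 3.4200e+00 -2.0000e-02  1.7998e+02] [ 0.9 -0.9 -2.1] 25.3
[0.003, 0.002, 0.067, 0.0001, -0.0001, -0.0005, 0.2] rows 0.1
  -> (606.8, -150.6, 256.0, 3.5)
```

>>> play_rows(
  targets=[
    [0.003,0,0.015,0,0,0,0.2],
    [0.003,0,0.03,0,0,0,0.2],
    [0.003,0,0.04,0,0,0,0.2],
    [0.003,0,0.04,0,0,0,0.2],
  ],
)

```text
time_s: 25.7
eef_pos: [606.7, -150.4, 257.8]
eef_rot: [1.0, 0.03, -0.0, 0.0]
contact_force: [0.9, 0.0, -1.8]
width: 61.8
finger_force: 25.0
```

>>> play_rows(
  targets=[
    [0,0,0.01,0,0,0,0.2],
    [0,0,0.02,0,0,0,0.2],
    [0,0,0.025,0,0,0,0.2],
    [0,0,0.025,0,0,0,0.2],
  ],
)

```text
time_s: 26.1
eef_pos: [606.7, -150.4, 256.0]
eef_rot: [1.0, 0.03, 0.0, 0.0]
contact_force: [0.1, -0.2, -2.0]
width: 61.7
finger_force: 25.0
```

>>> play_rows(
  targets=[
    [0,0,0.008,0,0,0,0.2],
    [0,0,0.014,0,0,0,0.2],
    [0,0,0.014,0,0,0,0.2],
  ],
)

```text
time_s: 26.4
eef_pos: [606.7, -150.4, 254.9]
eef_rot: [1.0, 0.03, 0.0, 0.0]
contact_force: [-0.6, -0.0, -1.2]
width: 62.0
finger_force: 25.0
```

>>> play_rows(
  targets=[
    [0,0,0.007,0,0,0,0.2],
    [0,0,0.007,0,0,0,0.2],
  ],
)

```text
time_s: 26.6
eef_pos: [606.8, -150.5, 254.6]
eef_rot: [1.0, 0.03, 0.0, 0.0]
contact_force: [-0.6, 0.6, -0.6]
width: 61.7
finger_force: 25.0
```

>>> play_rows(
  targets=[
    [0,0,0.007,0,0,0,0.2],
    [0,0,0.007,0,0,0,0.2],
  ],
)

```text
time_s: 26.8
eef_pos: [606.8, -150.5, 254.5]
eef_rot: [1.0, 0.03, 0.0, 0.0]
contact_force: [-3.0, 1.0, 3.2]
width: 61.6
finger_force: 25.0
```

>>> play_rows(
  targets=[
    [0,0,0,0,0,0,-0.43],
    [0,0,0,0,0,0,-0.55],
    [0,0,0,0,0,0,-0.68],
    [0,0,0,0,0,0,-0.68],
  ],
)

```text
time_s: 27.2
eef_pos: [606.8, -150.4, 253.7]
eef_rot: [1.0, 0.03, 0.0, 0.0]
contact_force: [0.2, 0.4, 0.6]
width: 74.2
finger_force: 0.0
```

>>> play_rows(
  targets=[
    [0,0,-0.3,0,0,0,-0.68],
    [0,0,-0.9,0,0,0,-0.68],
    [0,0,-0.99,0,0,0,-0.68],
  ],
)

```text
time_s: 27.5
eef_pos: [608.9, -151.0, 339.3]
eef_rot: [1.0, 0.03, 0.005, 0.002]
contact_force: [1.7, -0.8, 1.7]
width: 73.7
finger_force: 0.0
```

>>> play_rows(
  targets=[
    [-0.1,0,-0.6,0,0,0,-0.68],
    [-0.1,0,-0.7,0,0,0,-0.68],
    [-0.1,0,-0.7,0,0,0,-0.68],
    [-0.1,0,-0.7,0,0,0,-0.68],
  ],
)

```text
time_s: 27.9
eef_pos: [598.4, -150.8, 387.9]
eef_rot: [1.0, 0.03, -0.001, -0.0]
contact_force: [-0.4, 0.3, 0.3]
width: 73.9
finger_force: 0.0
```

Run:
```python
from h import *
from cell import r
i,P=wshot("w12")
X,Y,Z=P[...,0],P[...,1],P[...,2]
w=(X>520)&(X<680)&(Y>-230)&(Y<-80)
rect(P,w&(Z>104)&(Z<130),"top3")
m=w&(Z>104)&(Z<130)
for dx in(-30,0,30):
  print([np.nanmedian(Z[m&(abs(X-604-dx)<8)&(abs(Y+150-dy)<6)]).round(2) for dy in(-15,0,15)])
j=r.get_image("top");np.savez("top2.npz",**j)
a=dict(np.load("top0.npz"));A=cloud(a);B=cloud(j)
for n,Q in(("before",A),("after",B)):
    X,Y,Z=Q[...,0],Q[...,1],Q[...,2]
    rect(Q,(X>660)&(X<760)&(Y>60)&(Y<180)&(Z>20)&(Z<35),n+" tin")
    rect(Q,(X>700)&(X<770)&(Y>-20)&(Y<55)&(Z>8)&(Z<25),n+" tape")
    rect(Q,(X>480)&(X<560)&(Y>-300)&(Y<-240)&(Z>24),n+" spool")
s=r.get_image("side");cv2.imwrite("pics/side2.png",cv2.cvtColor(cv2.resize(s["frame"][200:350,180:420],(800,500)),cv2.COLOR_RGB2BGR))
```

```text
[ 598.4 -150.8  387.9] [ 3.42e+00  6.00e-02 -1.80e+02] [-0.4  0.3  0.3] 27.9
top3 [239, 129, 85, 140, 11014] c [ 604.3 -149.6] size [111.1  62.2] ang 3.4 zmed 111.5 z5-95 [110.2 114.7]
[np.float64(111.56), np.float64(111.49), np.float64(111.51)]
[np.float64(111.43), np.float64(111.36), np.float64(111.53)]
[np.float64(111.46), np.float64(111.5), np.float64(111.51)]
before tin [214, 164, 41, 28, 1065] c [727.9 123.5] size [64.6 96.3] ang 1.7 zmed 29.0 z5-95 [25.9 31.8]
before tape [279, 171, 9, 8, 53] c [734.    3.4] size [15.9 22.8] ang 11.8 zmed 12.5 z5-95 [ 8.4 17.9]
before spool [395, 253, 14, 14, 153] c [ 523.  -271.8] size [31.5 30.7] ang 88.6 zmed 36.6 z5-95 [33.2 39.9]
after tin [214, 164, 41, 28, 1055] c [727.8 123.7] size [64.8 96.8] ang 1.6 zmed 29.0 z5-95 [26.  31.9]
after tape [279, 171, 11, 7, 53] c [735.4   1.3] size [24.5 16. ] ang 89.0 zmed 13.5 z5-95 [ 9.5 18. ]
after spool [394, 253, 15, 14, 156] c [ 523.8 -271.1] size [31.1 31.2] ang 28.0 zmed 36.7 z5-95 [32.7 39.5]
```

View pics/side2.png

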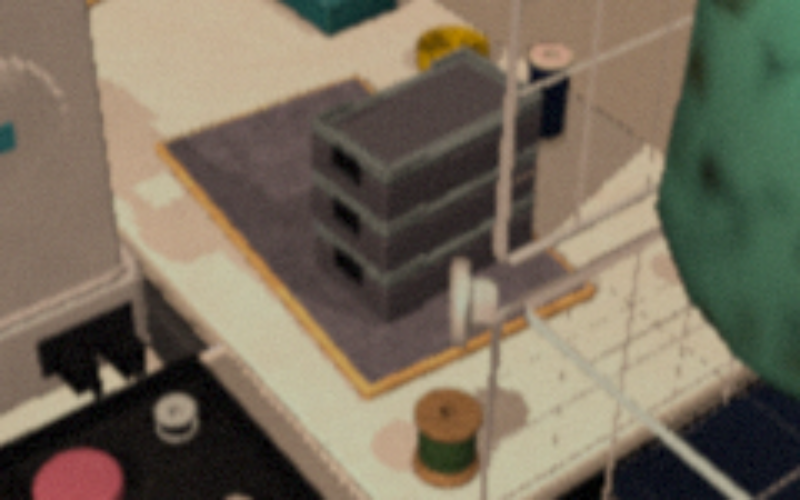

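The side view shows all three cases nested in a straight column (430,190), with the green spool (447,435) undisturbed. The lids read 43.5, 77.5 and 111.5, so each case is exactly 34 mm above the one below and level.

```bash
python3 -c "
from cell import r
print(r.hand_in())"
```

```text
the job is handed in; nothing more can be done
None
```

The column is finished and handed in: both cases are stacked lid up and fully home (34 mm from case to case), the tin, tape and spool are undisturbed, the arm is clear, and it took about 28 s of the 72 s allowed.

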